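# Put the mixed-up bottles back on their own mats

### The arm

A 6-joint arm with a two-finger parallel gripper is mounted at the origin on a cart in front of the work surface, level with it; the furniture and walls round the work are solid. World frame = base frame: x ahead of the robot, y to its left, z up, the work surface at z = 0. Lengths are in m, angles in rad, forces in N, time in s.
With the tool pointing down it reaches from about 0.3 to 0.85 m from the base axis. Payload 4.2 kg.
Tool frame: the origin (TCP) lies midway between the tips of the shut fingers; the grasp point (between the pads) lies tcp_to_grasp behind it (tcp_to_grasp is the distance from the TCP to the grasp point, in m); z points along the fingers, y is the direction in which the jaws open and shut (so a half turn about z gives the same grasp; the last joint's range is limited). The gripper opens to 91 mm and grips with 3 to 60 N. Pads are 32 mm wide; open, the fingers measure 118 mm over their backs; the gripper's body (76 mm by 178 mm) begins 60 mm behind the grasp point.
Start: joints at [1.176, 0.32, 1.565, -0, 1.257, -0.02], TCP at [0.211, 0.535, 0.214] pointing down, gripper open.
Joint ranges: [-3.11, 3.11], [-0.84, 2.01], [0.21, 2.61], [-1.34, 4.49], [0.05, 2.63], [-2.56, 2.56]. Speed limits (rad/s): [2.57, 2.57, 3.14, 3.14, 3.14, 3.14].

### API

Orientations are given as a unit quaternion [w, x, y, z].
In Python, from workcell import * gives the robot as it stands.
- The arm moves only by the tool servo_tool, never from a script. Its argument "series" is a list that holds one entry, the list of rows, each a list of 7 numbers: the turn, a rotation vector about the tool's x, y, z as a fraction of full scale, then the shift along the tool's x, y, z as a fraction of full scale, then the opening, from 0 (shut) to 1 (fully open). A call has 1 to 20 rows; each row is the pose to reach, as a shift and turn from the pose measured when the call began, along the tool's axes at that moment; what a row does not reach only later rows make up. Full scale, the value 1, is 0.15 m for a shift and 120 degrees for a turn. A row lasts 1/12 s, in which the tool goes at most 41.7 mm and 7.16 degrees, less where a joint would pass 70% of its speed; a pose out of reach is approached as far as the arm can. A call with a number of a shift or a turn outside -1 to 1 is refused whole. A call with a gripper value outside its range is refused whole. The fingers move at their own pace and stop on an object; "grip_force" is the grip in N (left out, the last holds). Time passes only in rows, so rows that repeat a pose let the fingers close. It gives the time, the measured TCP pose, the force and the opening at its end, in the units of the state.
- get_state(): the state, without advancing time (a new reading comes with each control period).
- snapshot(name): name is "scene" or "top" or "wrist"; returns a dict with "pixels" (480x640x3 uint8, red, green, blue), "mtx" (3x3 intrinsics, pixels), "eye" and "rotation" of the camera in the world. Camera axes: x right, y up, looking along -z (the intrinsics and any distortion apply to the point x, -y, -z); pixel columns grow to the right and rows downward; lengths in m; the calibration is good to about 2 mm. A picture is of the moment at which its call begins. There is no depth.
- close_job(): hands the job in, once; it reports no verdict.
Trained networks look in the newest picture that a camera, given by its name, has taken for a name from the list of things; names that differ only in an ending like _2 or _b are one class to them, and where a whole thing is asked for, a point or a joint stands for the part that bears it (a point fixed in the world has none). Each returns a list of dicts, best first, with "p" (0 to 1); they miss things now and then, are a little off and sometimes report something else, mostly with a low value. They report only what shows in the picture. A call takes as long as a camera call.
- search_frame(camera, name): "rect" ([left, top, right, bottom] in pixels, round what is visible of it).
- silhouettes(camera, name): "pixels" (480x640 bool, what is visible of it) and "rect" ([left, top, right, bottom] in pixels, round what is visible of it).
- pinpoint(camera, name): "position" ([column, row] in pixels: a listed point, or the origin of a listed thing).
The state is a dict: "t": time; "joint_positions": joint angles; "joint_vel": joint speeds; "joint_torque": joint torques, N m; "ee_pos": TCP position; "eef_rot": TCP orientation; "wrist_force": force on the tool from outside, world axes, zero at the start; "ft_torque": the same for the moment, N m; "grip_width": finger opening in m.
Only numpy, scipy, OpenCV 4.12 (cv2) and the standard library are available. Lean on these libraries where they do the work, as an engineer would, in place of code of your own. Each camera call takes 0.05 s, during which the arm holds its last target.

### The job

The four bottles on the bench stand on each other's mats: put each one upright on the middle of the cork mat whose coloured edge matches its cap (red, blue, black, white). Each mat holds only one bottle, so park a bottle on the plain cork mat when you need room, and leave that mat empty at the end. Keep the bottles upright and leave the tan-orange cup where it is.

Things in the scene. Friction and masses are not known exactly. Their poses are not given: they have to be found in the camera images.
- bottle_red: Off-white square bottle with a RED screw cap, body 62 x 63 mm, 165 mm tall in all (straight sides up to 123 mm, sloping shoulder to 147 mm, then the round cap, 32 mm across and 18 mm tall); loose, rigid, about 0.3 kg. Lift it by its tight cap (easiest) or round the straight sides. Origin: centre of its underside, z up. Its x and y axes point square out of its flat sides..
- bottle_blue: Off-white square bottle with a BLUE screw cap, body 60 x 61 mm, 150 mm tall in all (straight sides up to 109 mm, sloping shoulder to 132 mm, then the round cap, 31 mm across and 18 mm tall); loose, rigid, about 0.3 kg. Lift it by its tight cap (easiest) or round the straight sides. Origin: centre of its underside, z up. Its x and y axes point square out of its flat sides..
- bottle_black: White round bottle with a BLACK screw cap, body 58 mm across, 140 mm tall in all (straight sides up to 100 mm, sloping shoulder to 122 mm, then the round cap, 30 mm across and 18 mm tall); loose, rigid, about 0.25 kg. Lift it by its tight cap (easiest) or round the straight sides. Origin: centre of its underside, z up..
- bottle_white: Cream-white round bottle with a WHITE screw cap, body 50 mm across, 115 mm tall in all (straight sides up to 77 mm, sloping shoulder to 97 mm, then the round cap, 25 mm across and 18 mm tall); loose, rigid, about 0.15 kg. Lift it by its tight cap (easiest) or round the straight sides. Origin: centre of its underside, z up..
- mat_red: Round cork mat with a broad RED edge ring, 98 mm across and 6 mm thick, flat on top, fixed to the bench. The home of the red-capped bottle. Origin: centre of its underside, z up; bottles stand on its top at z = 0.006.
- mat_blue: Round cork mat with a broad BLUE edge ring, 98 mm across and 6 mm thick, flat on top, fixed to the bench. The home of the blue-capped bottle. Origin: centre of its underside, z up; bottles stand on its top at z = 0.006.
- mat_black: Round cork mat with a broad BLACK edge ring, 98 mm across and 6 mm thick, flat on top, fixed to the bench. The home of the black-capped bottle. Origin: centre of its underside, z up; bottles stand on its top at z = 0.006.
- mat_white: Round cork mat with a broad WHITE edge ring, 98 mm across and 6 mm thick, flat on top, fixed to the bench. The home of the white-capped bottle. Origin: centre of its underside, z up; bottles stand on its top at z = 0.006.
- mat_plain: Plain cork mat without any coloured ring, otherwise the same (98 mm across, 6 mm thick, fixed); empty at the start, free for parking a bottle. Origin: centre of its underside. Mat centres are at least 120 mm apart.
- cup_amber: Empty tan-orange mixing cup, 66 mm across and 78 mm tall, loose and light; a bystander that is to be left alone. Origin: centre of its underside.

How it is judged:
By the outcome, as a careful person would: the job done as asked, in the order asked, and still so for the second after the job is handed in, with the robot touching nothing.
It also fails if it takes over 120 s, if anything falls off the work surface, if the arm or the gripper's body presses on something with over 40 N, if the wrist force passes 120 N, or if a joint passes its speed limit or range.

## Working session

There is one attempt and no reset: what is moved stays moved. The work goes in short steps, Python scripts to look and compute and a tool call to move; the robot and the scene stay as the last step left them, time stands still between calls to the robot, and variables do not carry over. Pictures are saved under pics/ and viewed, and the job is handed in when it is done.

Besides the shell and the picture viewer there is one more tool, called after "Emit:" as name([rows], argument=value, ...), one row to a line, values as JSON. servo_tool: Moves the arm, as the interface text tells. Its arguments: {"type":"object","properties":{"series":{"type":"array","items":{"type":"array","items":{"type":"array","items":{"type":"number"}}}},"grip_force":{"type":"number"}},"required":["series"]}

```bash
ls; mkdir -p pics
python3 - <<'E'
from workcell import *
import cv2
for n in ["top","scene"]:
    s=snapshot(n); cv2.imwrite(f"pics/{n}0.png",s["pixels"][:,:,::-1])
    print(n,s["mtx"],s["eye"],s["rotation"],[k for k in s])
st=get_state(); print(st); 
import workcell; print([k for k in dir(workcell) if not k.startswith('__')])
E
```

```text
pics
top [[463.18675248   0.         317.57565952]
 [  0.         463.18675248 235.7317671 ]
 [  0.           0.           1.        ]] [ 0.34764619 -0.22290886  0.95758269] [ 0.76084192  0.07913928 -0.06742154 -0.64055513] ['pixels', 'mtx', 'eye', 'rotation']
scene [[624.14887997   0.         315.3116156 ]
 [  0.         624.14887997 242.7841471 ]
 [  0.           0.           1.        ]] [ 0.14040173 -0.75187303  0.76866152] [ 0.87877603  0.34579051 -0.11070033 -0.30972093] ['pixels', 'mtx', 'eye', 'rotation']
{'t': 0.1, 'joint_positions': array([ 1.17600781e+00,  3.20197330e-01,  1.56554582e+00, -2.70594537e-06,
        1.25741967e+00, -1.99725561e-02]), 'joint_vel': array([-1.13251327e-03, -1.70509441e-03, -2.61831531e-03, -1.29882009e-03,
        6.06675360e-05, -1.17466883e-03]), 'joint_torque': array([ 1.20977766e-03, -4.13338137e+01, -2.32507968e+01,  7.28898891e-02,
        4.22875502e-02, -6.26549922e-05]), 'ee_pos': array([0.21031754, 0.53466374, 0.21322632]), 'eef_rot': array([-1.60387554e-04,  1.86312421e-01,  9.82490237e-01, -7.68527818e-04]), 'wrist_force': array([ 0.72436773, -0.24990069, -0.92775104]), 'ft_torque': array([ 0.01616232, -0.0026531 , -0.02136644]), 'grip_width': 0.09144757195301355}
['IKError', 'close_job', 'get_state', 'pinpoint', 'search_frame', 'silhouettes', 'snapshot', 'tcp_to_grasp']
```

View pics/top0.png

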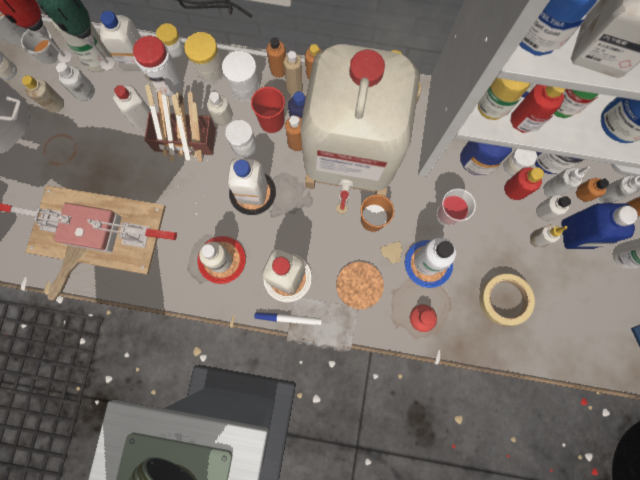

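View pics/scene0.png

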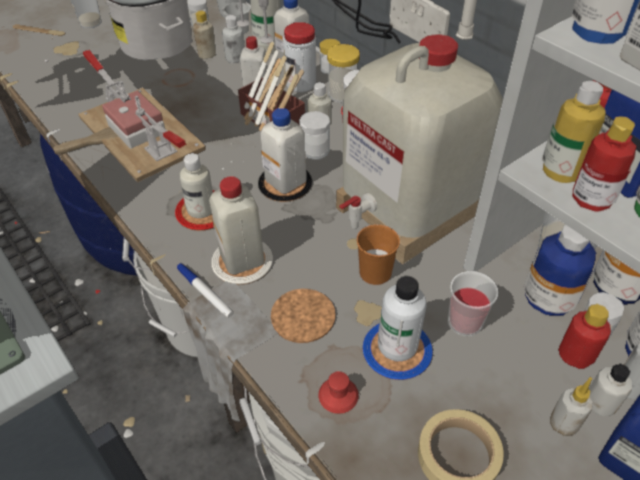

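The top view shows blue on the black mat (~250,190), white on red (~220,260), red on white (~288,278), and black on blue (~430,263). The plain mat at (360,285) is empty and the cup is at (377,212).

```bash
cat > h.py <<'E'
from workcell import *
import numpy as np, cv2
from scipy.spatial.transform import Rotation as R
def q2R(q): return R.from_quat([q[1],q[2],q[3],q[0]]).as_matrix()
def proj(s,P):
    P=np.atleast_2d(P); c=(P-s["eye"])@q2R(s["rotation"])
    u=np.stack([c[:,0],-c[:,1],-c[:,2]],1)@np.array(s["mtx"]).T
    return u[:,:2]/u[:,2:]
def back(s,px,z):
    px=np.atleast_2d(px); d=np.c_[px,np.ones(len(px))]@np.linalg.inv(s["mtx"]).T
    d=(d*[1,-1,-1])@q2R(s["rotation"]).T
    e=np.array(s["eye"]); return e+d*((z-e[2])/d[:,2])[:,None]
E
python3 - <<'E'
from h import *
S={n:snapshot(n) for n in ["top","scene"]}
for n in ["mat_red","mat_blue","mat_black","mat_white","mat_plain","bottle_red","bottle_blue","bottle_black","bottle_white","cup_amber"]:
    for c in S:
        r=pinpoint(c,n)
        print(n,c,[(np.round(x["position"],1),round(x["p"],2),np.round(back(S[c],x["position"],0.006 if n[0]=='b' else 0)[0,:2],4)) for x in r[:2]])
print("g",tcp_to_grasp)
E
```

```text
mat_red top [(array([222.1, 257.5]), 0.65, array([ 0.4674, -0.0007]))]
mat_red scene [(array([206.6, 211.2]), 0.89, array([ 0.466 , -0.0081]))]
mat_blue top [(array([425.4, 265.6]), 0.94, array([ 0.5229, -0.422 ]))]
mat_blue scene [(array([397. , 346.6]), 0.86, array([ 0.5318, -0.4239]))]
mat_black top [(array([250.6, 194.5]), 0.56, array([ 0.6121, -0.032 ]))]
mat_black scene [(array([284.9, 186.1]), 0.61, array([ 0.6115, -0.0435]))]
mat_white top [(array([284.1, 279.2]), 0.78, array([ 0.4448, -0.1369]))]
mat_white scene [(array([240.9, 259.5]), 0.92, array([ 0.4499, -0.1408]))]
mat_plain top [(array([361.9, 283.9]), 0.62, array([ 0.4626, -0.2972]))]
mat_plain scene [(array([303.5, 316.5]), 0.7, array([ 0.4595, -0.2961])), (array([397.5, 347.2]), 0.15, array([ 0.5316, -0.4251]))]
bottle_red top [(array([286.7, 274.7]), 0.68, array([ 0.4542, -0.141 ]))]
bottle_red scene [(array([240.9, 257.1]), 0.91, array([ 0.4503, -0.1412]))]
bottle_blue top [(array([251.4, 189.1]), 0.94, array([ 0.6226, -0.0325]))]
bottle_blue scene [(array([284.7, 181.1]), 0.8, array([ 0.6156, -0.0379]))]
bottle_black top [(array([423.6, 263. ]), 0.63, array([ 0.5266, -0.4164]))]
bottle_black scene [(array([398.1, 345.6]), 0.96, array([ 0.5311, -0.4262]))]
bottle_white top []
bottle_white scene [(array([202.9, 207.6]), 0.86, array([ 0.4632, -0.002 ]))]
cup_amber top [(array([376.8, 221.1]), 0.78, array([ 0.6001, -0.3083]))]
cup_amber scene []
g 0.0188
```

Run:
```python
import cv2
im=cv2.imread("pics/top0.png")[130:330,170:480]; cv2.imwrite("pics/topcrop.png",cv2.resize(im,None,fx=2.5,fy=2.5,interpolation=cv2.INTER_CUBIC))
```

```text
(no output)
```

View pics/topcrop.png

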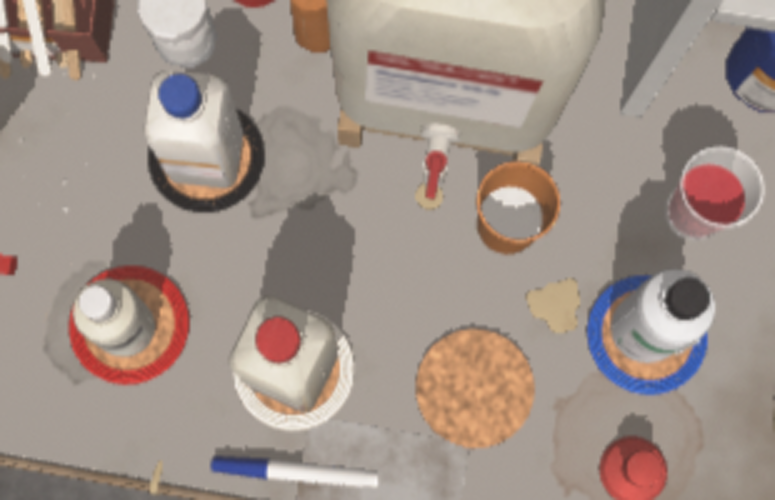

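```bash
cat > det.py <<'E'
from h import *
def hsvmask(im,col):
    h=cv2.cvtColor(im,cv2.COLOR_RGB2HSV).astype(int); H,Sx,V=h[...,0],h[...,1],h[...,2]
    if col=="red": return ((H<6)|(H>172))&(Sx>130)&(V>70)
    if col=="blue": return (H>102)&(H<125)&(Sx>120)&(V>60)
    if col=="black": return (V<70)&(Sx<110)
    if col=="white": return (Sx<40)&(V>185)
    if col=="plain": return (H>7)&(H<20)&(Sx>75)&(V>90)
CAP={"red":(.165,.016),"blue":(.150,.0155),"black":(.140,.015),"white":(.115,.0125)}
def capfit(s,col,xy0,zb=0.006,thr=None):
    # centroid matching of the cap's projected cylinder
    H,r=CAP[col]; a=np.linspace(0,2*np.pi,40,endpoint=False)
    def poly(xy):
        P=np.concatenate([np.c_[xy[0]+r*np.cos(a),xy[1]+r*np.sin(a),np.full(40,zb+z)] for z in (H,H-.018)])
        return cv2.convexHull(proj(s,P).astype(np.float32))
    m=hsvmask(s["pixels"],col).astype(np.uint8)
    xy=np.array(xy0[:2],float)
    for i in range(12):
        h=poly(xy); c=h[:,0].mean(0)
        roi=np.zeros_like(m); cv2.fillConvexPoly(roi,np.int32(np.round((h-c)*(1.6 if i<5 else 1.35)+c)),1)
        n,l,stt,cen=cv2.connectedComponentsWithStats(m&roi)
        if n<2: return None
        k=1+np.argmax(stt[1:,4]); t=cen[k]
        M=cv2.moments(h); pc=np.array([M["m10"],M["m01"]])/M["m00"]
        d=back(s,[t],zb+H)[0,:2]-back(s,[pc],zb+H)[0,:2]; xy+=d
    return xy,stt[k,4],M["m00"]
def matfit(s,col,xy0,sil=None):
    m=(hsvmask(s["pixels"],col) if sil is None else sil).astype(np.uint8)
    c,_=cv2.findContours(m,cv2.RETR_LIST,cv2.CHAIN_APPROX_NONE)
    p=np.concatenate(c)[:,0].astype(float); P=back(s,p,.006)[:,:2]
    P=P[np.hypot(*(P-xy0[:2]).T)<.075]
    best=(0,)
    g=np.arange(-.02,.0201,.001)
    for dx in g:
        for dy in g:
            d=np.hypot(*(P-xy0[:2]-[dx,dy]).T); v=np.exp(-((d-.0485)/.0015)**2).sum()
            if v>best[0]: best=(v,xy0[0]+dx,xy0[1]+dy)
    return np.round(best,4)
E
cat > run1.py <<'E'
from det import *
S={n:snapshot(n) for n in ["top","scene"]}
M={"red":(.466,-.004),"blue":(.527,-.423),"black":(.612,-.038),"white":(.447,-.139),"plain":(.461,-.2965)}
B={"red":(.45,-.141),"blue":(.617,-.035),"black":(.529,-.421),"white":(.463,-.002)}
for k in M:
    for c in S:
        sl=silhouettes(c,"mat_"+k); 
        print("mat",k,c,matfit(S[c],k,M[k]), matfit(S[c],k,M[k],sl[0]["pixels"]) if sl else None)
for k in B:
    for c in S: print("cap",k,c,capfit(S[c],k,B[k]))
E
python3 run1.py
```

```text
mat red top [ 1.004734e+02  4.620000e-01 -1.000000e-03] [0]
mat red scene [ 5.36657e+01  4.61000e-01 -5.00000e-03] [ 4.47138e+01  4.60000e-01 -6.00000e-03]
mat blue top [78.7781  0.528  -0.426 ] [80.3409  0.528  -0.426 ]
mat blue scene [121.0091   0.527   -0.429 ] [95.9572  0.526  -0.43  ]
mat black top [ 6.46346e+01  6.18000e-01 -3.40000e-02] [ 7.17021e+01  6.16000e-01 -3.40000e-02]
mat black scene [ 7.12892e+01  6.15000e-01 -4.00000e-02] [ 5.69125e+01  6.13000e-01 -4.10000e-02]
mat white top [76.0681  0.448  -0.143 ] [70.4826  0.449  -0.143 ]
mat white scene [63.1516  0.448  -0.145 ] [79.6424  0.448  -0.148 ]
mat plain top [105.1793   0.46    -0.2925] [106.2189   0.46    -0.2925]
mat plain scene [136.7913   0.458   -0.2955] [93.7243  0.459  -0.2935]
cap red top (array([ 0.45054581, -0.14147062]), np.int32(225), 296.54702507844195)
cap red scene (array([ 0.45029815, -0.14381146]), np.int32(351), 467.8141089727869)
cap blue top (array([ 0.61873583, -0.0345496 ]), np.int32(176), 272.6244114212459)
cap blue scene (array([ 0.61797457, -0.03757495]), np.int32(240), 329.55954782292247)
cap black top (array([ 0.53545963, -0.42303838]), np.int32(171), 268.19794176355936)
cap black scene (array([ 0.53425167, -0.42566794]), np.int32(418), 544.208560262341)
cap white top (array([ 0.45007301, -0.00427256]), np.int32(292), 178.82305387570523)
cap white scene (array([0.46246835, 0.00570793]), np.int32(91), 250.87184815073851)
```

```bash
cat >> h.py <<'E'
def rel(target,yaw=0.0):
    st=get_state(); Rm=q2R(st["eef_rot"]); d=Rm.T@(np.array(target)-st["ee_pos"])
    y=np.array([np.cos(yaw),np.sin(yaw),0]); z=np.array([0,0,-1.]); T=np.stack([np.cross(y,z),y,z],1)
    rv=R.from_matrix(Rm.T@T).as_rotvec()
    print("t",round(st["t"],2),"pos",np.round(st["ee_pos"],4),"grip",round(st["grip_width"],4),"F",np.round(st["wrist_force"],1))
    print("rot frac",np.round(rv/np.radians(120),4),"shift frac",np.round(d/.15,4))
E
python3 -c "
from h import *
rel((.31,.40,.26)); rel((.5,-.1,.26))
S=snapshot('top')
for p in [(308,187),(385,203),(430,170),(343,205),(420,75)]: print(p,back(S,p,0)[0],back(S,p,.15)[0])
"
```

```text
t 1.8 pos [0.2105 0.5351 0.214 ] grip 0.0912 F [ 0.1  0.4 -0.8]
rot frac [ 0.    -0.     0.571] shift frac [-0.947  -0.5954 -0.3068]
t 1.8 pos [0.2105 0.5351 0.214 ] grip 0.0912 F [ 0.1  0.4 -0.8]
rot frac [ 0.    -0.     0.571] shift frac [-3.346  -3.2336 -0.3071]
(308, 187) [ 0.649828   -0.15086223  0.        ] [ 0.6024929  -0.16214793  0.15      ]
(385, 203) [ 0.64268885 -0.31989876  0.        ] [ 0.59647206 -0.30470583  0.15      ]
(430, 170) [ 7.33329659e-01 -4.06044794e-01 -1.11022302e-16] [ 0.67291449 -0.37735757  0.15      ]
(343, 205) [ 0.62292109 -0.23181104  0.        ] [ 0.57980081 -0.23041657  0.15      ]
(420, 75) [ 0.95638695 -0.35597726  0.        ] [ 0.8610311  -0.33513283  0.15      ]
```

Emit:
servo_tool([
  [[0,0,0.06,-0.1,-0.06,-0.06,1],[0,0,0.12,-0.3,-0.18,-0.15,1],[0,0,0.18,-0.5,-0.3,-0.25,1],[0,0,0.24,-0.7,-0.43,-0.3,1],[0,0,0.3,-0.85,-0.53,-0.3,1],[0,0,0.36,-0.95,-0.6,-0.3,1],[0,0,0.42,-0.95,-0.6,-0.3,1],[0,0,0.48,-0.95,-0.6,-0.3,1],[0,0,0.54,-0.95,-0.6,-0.3,1],[0,0,0.571,-0.95,-0.6,-0.3,1],[0,0,0.571,-0.95,-0.6,-0.3,1],[0,0,0.571,-0.95,-0.6,-0.3,1]],
])

```text
t: 2.85
ee_pos: [0.3102, 0.3992, 0.259]
eef_rot: [-0.0, 0.706, 0.708, 0.0]
wrist_force: [-0.3, 0.7, -0.1]
grip_width: 0.0911
```

```bash
python3 -c "
from h import *
print(get_state()['joint_positions'])
rel((.40,.25,.26)); rel((.45,-.1,.26))"
```

```text
[8.87435405e-01 1.82671063e-01 1.63810168e+00 3.76617957e-05
 1.32066474e+00 8.85336069e-01]
t 2.85 pos [0.3102 0.3992 0.259 ] grip 0.0911 F [-0.3  0.7 -0.1]
rot frac [ 0.     -0.0001  0.001 ] shift frac [-0.9956  0.5969 -0.0067]
t 2.85 pos [0.3102 0.3992 0.259 ] grip 0.0911 F [-0.3  0.7 -0.1]
rot frac [ 0.     -0.0001  0.001 ] shift frac [-3.3296  0.9253 -0.007 ]
```

Emit:
servo_tool([
  [[0,0,0,-0.15,0.1,0,1],[0,0,0,-0.4,0.25,0,1],[0,0,0,-0.65,0.4,0,1],[0,0,0,-0.9,0.5,0,1],[0,0,0,-1,0.6,0,1]],
])

```text
t: 3.27
ee_pos: [0.4005, 0.2458, 0.2592]
eef_rot: [0.001, 0.706, 0.708, -0.001]
wrist_force: [0.4, 0.2, 0.0]
grip_width: 0.0915
```

Emit:
servo_tool([
  [[0,0,0,-0.25,0.1,0,1],[0,0,0,-0.5,0.2,0,1],[0,0,0,-0.75,0.3,0,1],[0,0,0,-0.95,0.4,0,1],[0,0,0,-1,0.4,0,1],[0,0,0,-1,0.4,0,1]],
])

```text
t: 3.77
ee_pos: [0.4612, 0.0942, 0.2593]
eef_rot: [0.0, 0.707, 0.707, -0.001]
wrist_force: [-0.4, 0.8, -0.8]
grip_width: 0.0911
```

```bash
python3 -c "
from h import *
rel((.46,-.07,.26)); s=snapshot('wrist'); print(s['mtx'],s['eye'],s['rotation'])
cv2.imwrite('pics/w1.png',s['pixels'][:,:,::-1])"
```

```text
t 3.77 pos [0.4612 0.0942 0.2593] grip 0.0911 F [-0.4  0.8 -0.8]
rot frac [-0.0003  0.001   0.0001] shift frac [-1.0945 -0.0081 -0.0023]
[[361.51353323   0.         317.17468256]
 [  0.         361.51353323 236.22127738]
 [  0.           0.           1.        ]] [0.46123649 0.1767141  0.42972841] [ 9.89084906e-01 -1.47345865e-01 -6.03074982e-06 -4.94638762e-04]
```

View pics/w1.png

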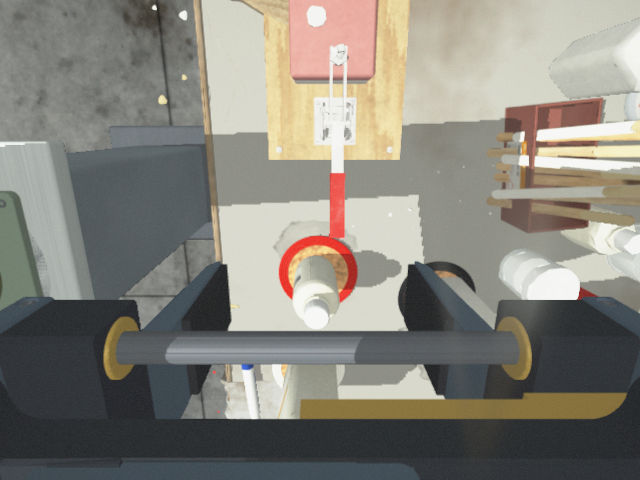

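The wrist view shows the red mat as a ring around (318,272) and the white cap at (316,313). I'll measure both in this third view.

Run:
```python
from det import *
s=snapshot('wrist')
print(matfit(s,'red',(.4615,-.003)))
sl=silhouettes('wrist','bottle_white')
if sl: print(sl[0]['rect'],sl[0]['p'])
for px in [(316,313)]: print(back(s,px,.121)[0],back(s,px,.103)[0])
print(capfit(s,'white',(.4615,-.003)))
cv2.imwrite('pics/w1c.png',cv2.resize(s['pixels'][225:345,260:380,::-1],None,fx=5,fy=5,interpolation=cv2.INTER_CUBIC))
t=snapshot('top')
cv2.imwrite('pics/t1c.png',cv2.resize(t['pixels'][230:290,185:255,::-1],None,fx=8,fy=8,interpolation=cv2.INTER_CUBIC))
```

```text
[ 1.355554e+02  4.615000e-01 -1.000000e-03]
[294.1, 257.3, 341.3, 331.2] 0.78
[0.45967068 0.0076222  0.121     ] [ 0.45960931 -0.00230884  0.103     ]
(array([0.44802516, 0.00449232]), np.int32(1189), 686.4931567250751)
```

View pics/w1c.png

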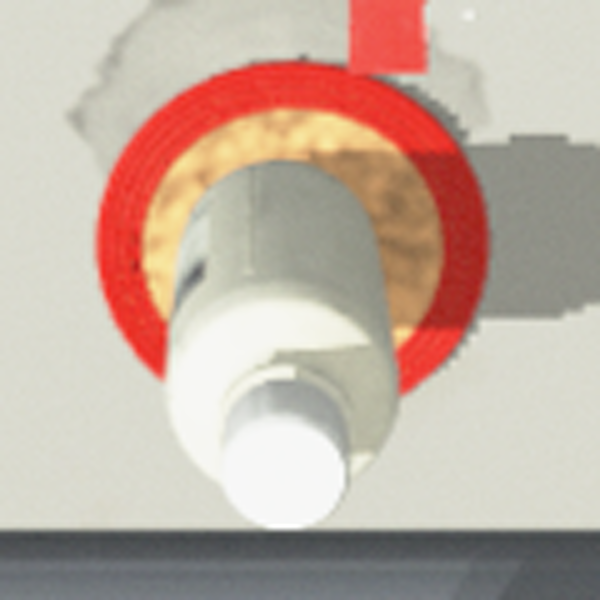

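Emit:
servo_tool([
  [[0,0,0,-0.15,0,0,1],[0,0,0,-0.4,0,0,1],[0,0,0,-0.65,0,0,1],[0,0,0,-0.9,0,0,1],[0,0,0,-1,0,0,1]],
])

```text
t: 4.38
ee_pos: [0.461, -0.0547, 0.2598]
eef_rot: [0.001, 0.705, 0.709, -0.001]
wrist_force: [-0.8, 0.3, 0.1]
grip_width: 0.091
```

Emit:
servo_tool([
  [[0,0,0,-0.25,0,0,1],[0,0,0,-0.5,0,0,1],[0,0,0,-0.75,0,0,1],[0,0,0,-0.95,0,0,1],[0,0,0,-1,0,0,1]],
])

```text
t: 4.8
ee_pos: [0.4623, -0.2071, 0.2601]
eef_rot: [0.002, 0.705, 0.709, -0.002]
wrist_force: [0.3, -0.2, 0.5]
grip_width: 0.0912
```

Run:
```python
from det import *
s=snapshot('wrist'); cv2.imwrite('pics/w2.png',s['pixels'][:,:,::-1])
print(s['eye'])
for k,p in {"red":(.4615,-.003),"black":(.616,-.037),"white":(.448,-.144),"plain":(.459,-.294)}.items(): print(k,matfit(s,k,p))
for k,p in {"red":(.45,-.143),"blue":(.6185,-.036),"white":(.4615,-.003)}.items(): print('cap',k,capfit(s,k,p))
rel((.5,-.3,.26))
```

```text
[ 0.46182277 -0.12417208  0.43025718]
red [ 1.340274e+02  4.625000e-01 -4.000000e-03]
black [ 1.442573e+02  6.150000e-01 -3.700000e-02]
white [133.8908   0.448   -0.145 ]
plain [207.2914   0.459   -0.293 ]
cap red (array([ 0.45011546, -0.14264451]), np.int32(1439), 1685.4604215850122)
cap blue (array([ 0.61459651, -0.04683301]), np.int32(632), 2647.951671376215)
cap white None
t 4.85 pos [ 0.4622 -0.2064  0.26  ] grip 0.0911 F [ 0.8 -0.5 -0.8]
rot frac [-0.0001  0.0018  0.0021] shift frac [-0.625   0.249   0.0021]
```

View pics/w2.png

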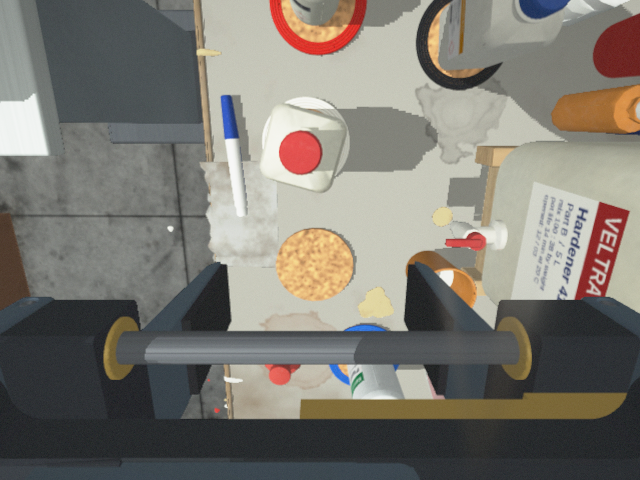

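Emit:
servo_tool([
  [[0,0,0,-0.2,0.1,0,1],[0,0,0,-0.45,0.2,0,1],[0,0,0,-0.7,0.3,0,1],[0,0,0,-0.92,0.42,0,1],[0,0,0,-1,0.48,0,1],[0,0,0,-1,0.48,0,1]],
])

```text
t: 5.35
ee_pos: [0.5373, -0.3564, 0.2591]
eef_rot: [0.001, 0.705, 0.709, -0.001]
wrist_force: [0.8, 1.2, -0.0]
grip_width: 0.0912
```

Run:
```python
from h import *
rel((.535,-.424,.131)); s=snapshot('wrist'); cv2.imwrite('pics/w3.png',s['pixels'][:,:,::-1])
```

```text
t 5.35 pos [ 0.5373 -0.3564  0.2591] grip 0.0912 F [ 0.8  1.2 -0. ]
rot frac [-0.0001  0.0015  0.0025] shift frac [-0.448  -0.0176  0.8554]
```

View pics/w3.png

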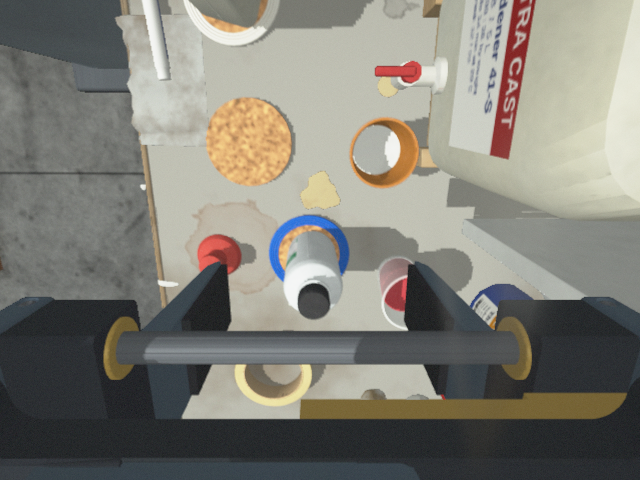

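Black cap at (315,300), blue mat centred near (310,255), and the way down is clear.

Run:
```python
from det import *
s=snapshot('wrist')
print(matfit(s,'blue',(.5275,-.4275)),capfit(s,'black',(.535,-.424)),matfit(s,'plain',(.459,-.294)))
```

```text
[145.6961   0.5275  -0.4255] (array([ 0.53526947, -0.41426602]), np.int32(290), 1114.4742898149416) [218.9448   0.459   -0.293 ]
```

Emit:
servo_tool([
  [[0,0,0,-0.2,-0.01,0,1],[0,0,0,-0.4,-0.02,0.1,1],[0,0,0,-0.45,-0.02,0.3,1],[0,0,0,-0.45,-0.02,0.5,1],[0,0,0,-0.45,-0.02,0.7,1],[0,0,0,-0.45,-0.02,0.8,1],[0,0,0,-0.45,-0.02,0.85,1],[0,0,0,-0.45,-0.02,0.85,1]],
])

```text
t: 6.12
ee_pos: [0.5323, -0.4189, 0.1313]
eef_rot: [-0.002, 0.704, 0.71, -0.001]
wrist_force: [-0.1, 0.5, 0.5]
grip_width: 0.0912
```

Emit:
servo_tool([
  [[0,0,0,0,0,0,0.7],[0,0,0,0,0,0,0.5],[0,0,0,0,0,0,0.4],[0,0,0,0,0,0,0.3],[0,0,0,0,0,0,0.2],[0,0,0,0,0,0,0.1],[0,0,0,0,0,0,0],[0,0,0,0,0,0,0],[0,0,0,0,0,0,0]],
], grip_force=30)

```text
t: 6.87
ee_pos: [0.5322, -0.419, 0.1313]
eef_rot: [-0.002, 0.704, 0.71, -0.001]
wrist_force: [-1.3, 0.0, -0.1]
grip_width: 0.034
```

Emit:
servo_tool([
  [[0,0,0,0,0,0,0],[0,0,0,0,0,0,0],[0,0,0,0,0,0,0]],
])

```text
t: 7.12
ee_pos: [0.5322, -0.419, 0.1313]
eef_rot: [-0.002, 0.704, 0.71, -0.001]
wrist_force: [-1.2, 0.6, 0.6]
grip_width: 0.0287
```

Run:
```python
from det import *
rel((.535,-.424,.131)); 
for n in ['wrist','scene']:
    s=snapshot(n); im=s['pixels'][:,:,::-1]
    cv2.imwrite(f'pics/{n}4.png',im if n=='wrist' else cv2.resize(im[150:450,280:560],None,fx=2,fy=2))
```

```text
t 7.12 pos [ 0.5322 -0.419   0.1313] grip 0.0287 F [-1.2  0.6  0.6]
rot frac [-0.002  -0.0005  0.0039] shift frac [-0.0337  0.0186  0.0018]
```

View pics/scene4.png

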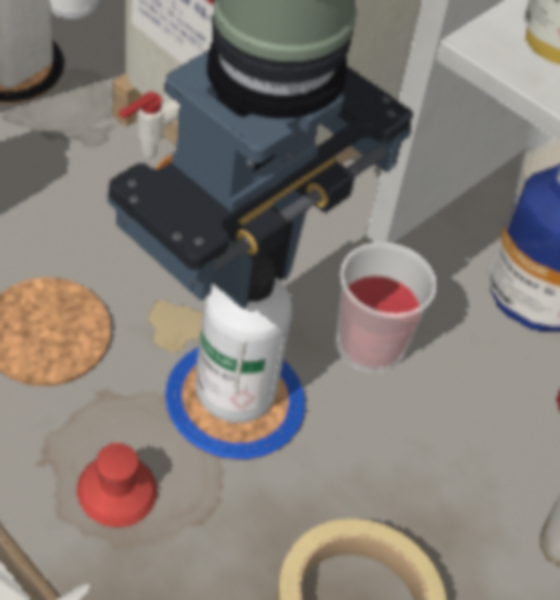

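View pics/wrist4.png

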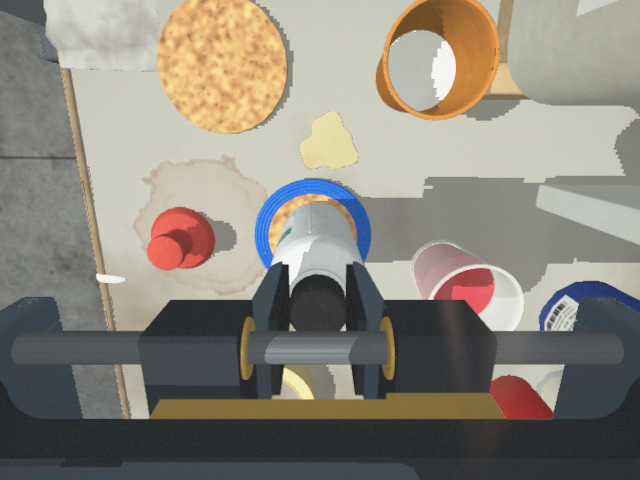

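Emit:
servo_tool([
  [[0,0,0,0,0,-0.03,0],[0,0,0,0,0,-0.1,0],[0,0,0,0,0,-0.2,0],[0,0,0,0,0,-0.28,0],[0,0,0,0,0,-0.3,0],[0,0,0,0,0,-0.3,0]],
])

```text
t: 7.72
ee_pos: [0.5329, -0.4195, 0.178]
eef_rot: [-0.0, 0.704, 0.71, -0.001]
wrist_force: [-0.9, 0.5, -2.1]
grip_width: 0.0286
```

Run:
```python
from det import *
rel((.459,-.288,.19)); 
for n in ['scene']:
    s=snapshot(n); im=s['pixels'][:,:,::-1]
    cv2.imwrite(f'pics/{n}5.png',cv2.resize(im[150:450,280:560],None,fx=2,fy=2))
```

```text
t 7.72 pos [ 0.5329 -0.4195  0.178 ] grip 0.0286 F [-0.9  0.5 -2.1]
rot frac [-0.0009  0.0005  0.0039] shift frac [ 0.8803 -0.4859 -0.0799]
```

View pics/scene5.png

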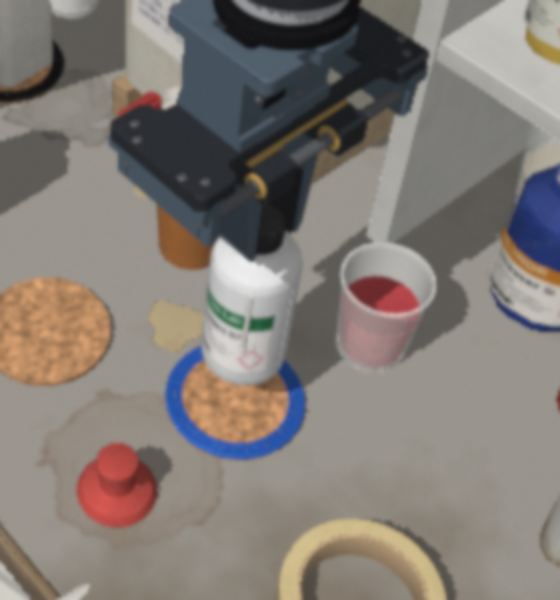

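The black bottle is lifted, hanging upright, and shows 2.1 N of load. Moving it to the plain mat.

Emit:
servo_tool([
  [[0,0,0,0.05,-0.03,0,0],[0,0,0,0.15,-0.08,0,0],[0,0,0,0.27,-0.15,0,0],[0,0,0,0.4,-0.22,0,0],[0,0,0,0.53,-0.29,0,0],[0,0,0,0.65,-0.36,0,0],[0,0,0,0.75,-0.42,0,0],[0,0,0,0.83,-0.46,0,0],[0,0,0,0.88,-0.485,0,0],[0,0,0,0.88,-0.485,0,0],[0,0,0,0.88,-0.485,0.1,0],[0,0,0,0.88,-0.485,0.2,0],[0,0,0,0.88,-0.485,0.26,0],[0,0,0,0.88,-0.485,0.27,0],[0,0,0,0.88,-0.485,0.27,0]],
])

```text
t: 9.02
ee_pos: [0.4583, -0.2878, 0.1358]
eef_rot: [-0.002, 0.704, 0.71, -0.001]
wrist_force: [-0.3, 0.3, -1.7]
grip_width: 0.0288
```

Run:
```python
from det import *
rel((.459,-.2885,.131)); 
for n in ['scene','wrist']:
    s=snapshot(n); im=s['pixels'][:,:,::-1]
    cv2.imwrite(f'pics/{n}6.png',im if n=='wrist' else cv2.resize(im[150:420,200:480],None,fx=2,fy=2))
```

```text
t 9.02 pos [ 0.4583 -0.2878  0.1358] grip 0.0288 F [-0.3  0.3 -1.7]
rot frac [-0.0023 -0.0006  0.0038] shift frac [-0.0047  0.0047  0.0322]
```

View pics/scene6.png

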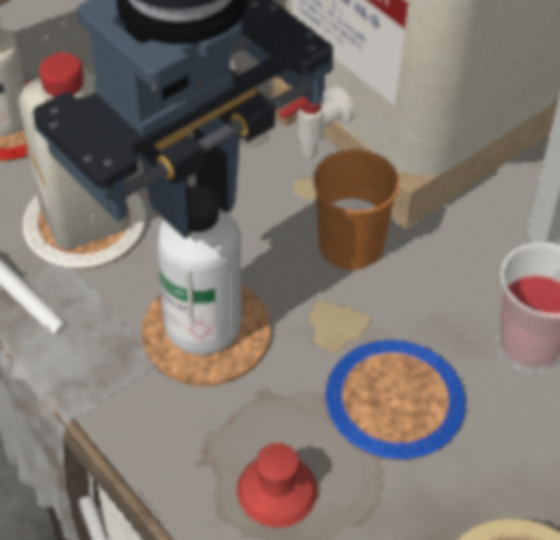

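View pics/wrist6.png

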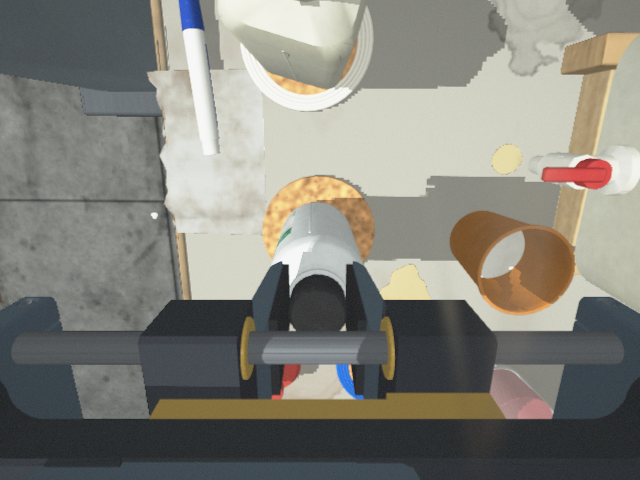

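Emit:
servo_tool([
  [[0,0,0,0,0,0.02,0],[0,0,0,0,0,0.033,0],[0,0,0,0,0,0.033,0],[0,0,0,0,0,0.033,0.3],[0,0,0,0,0,0.033,0.5],[0,0,0,0,0,0.033,0.8],[0,0,0,0,0,0.033,1],[0,0,0,0,0,0.033,1],[0,0,0,0,0,-0.1,1],[0,0,0,0,0,-0.3,1],[0,0,0,0,0,-0.55,1],[0,0,0,0,0,-0.8,1],[0,0,0,0,0,-0.95,1],[0,0,0,0,0,-0.98,1]],
])

```text
t: 10.28
ee_pos: [0.4612, -0.2893, 0.2894]
eef_rot: [0.004, 0.704, 0.71, 0.0]
wrist_force: [0.1, -0.4, -0.6]
grip_width: 0.0898
```

Run:
```python
from det import *
rel((.5,-.1,.28)); rel((.6185,-.036,.143))
S={n:snapshot(n) for n in ['scene','top']}
for n in S:
    s=S[n]
    print(n,matfit(s,'blue',(.5275,-.4275)),capfit(s,'black',(.459,-.294)),capfit(s,'blue',(.6185,-.036)))
im=S['scene']['pixels'][:,:,::-1]; cv2.imwrite('pics/scene7.png',im)
```

```text
t 10.28 pos [ 0.4612 -0.2893  0.2894] grip 0.0898 F [ 0.1 -0.4 -0.6]
rot frac [0.0027 0.0027 0.0038] shift frac [1.2603 0.2683 0.0571]
t 10.28 pos [ 0.4612 -0.2893  0.2894] grip 0.0898 F [ 0.1 -0.4 -0.6]
rot frac [0.0027 0.0027 0.0038] shift frac [1.6859 1.0564 0.9726]
scene [161.7376   0.5265  -0.4285] (array([ 0.4610852 , -0.29486126]), np.int32(376), 485.8564375960268) (array([ 0.61737564, -0.03839149]), np.int32(113), 330.0156581563642)
top [0] (array([ 0.48132716, -0.31853482]), np.int32(210), 252.97355859912932) (array([ 0.6179727 , -0.03202302]), np.int32(1), 272.85754822019953)
```

View pics/scene7.png

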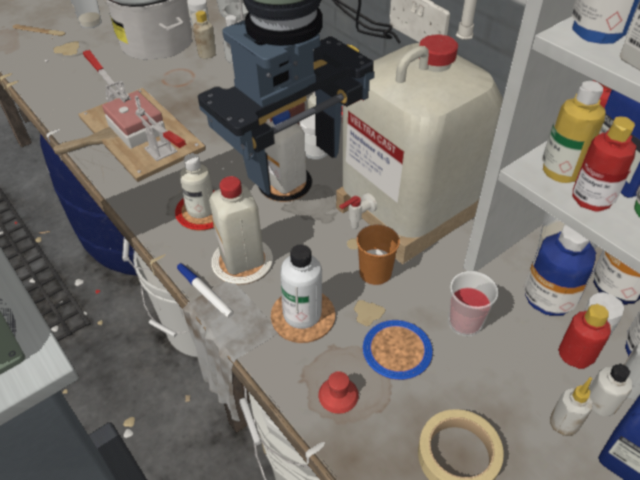

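Emit:
servo_tool([
  [[0,0,0,0.2,0.04,0,1],[0,0,0,0.45,0.08,0,1],[0,0,0,0.7,0.15,0,1],[0.002,0.002,0.003,0.92,0.2,0,1],[0.002,0.002,0.003,1,0.2,0,1]],
])

```text
t: 10.8
ee_pos: [0.4883, -0.1343, 0.2825]
eef_rot: [-0.005, 0.705, 0.709, -0.001]
wrist_force: [0.0, -0.2, 0.2]
grip_width: 0.0911
```

Emit:
servo_tool([
  [[0,0,0,0.2,0.15,0,1],[0,0,0,0.4,0.35,0,1],[0,0,0,0.6,0.55,0,1],[0,0,0,0.68,0.75,0,1],[0,0,0,0.7,0.83,0,1],[0,0,0,0.7,0.85,0,1],[0,0,0,0.7,0.85,0,1]],
])

```text
t: 11.38
ee_pos: [0.6149, -0.029, 0.2796]
eef_rot: [-0.006, 0.705, 0.709, -0.003]
wrist_force: [-0.4, -1.4, 0.8]
grip_width: 0.0914
```

Run:
```python
from det import *
rel((.6183,-.036,.141))
s=snapshot('wrist'); cv2.imwrite('pics/w8.png',s['pixels'][:,:,::-1])
```

```text
t 11.38 pos [ 0.6149 -0.029   0.2796] grip 0.0914 F [-0.4 -1.4  0.8]
rot frac [-0.0061 -0.0026  0.0024] shift frac [-0.0518  0.034   0.9232]
```

View pics/w8.png

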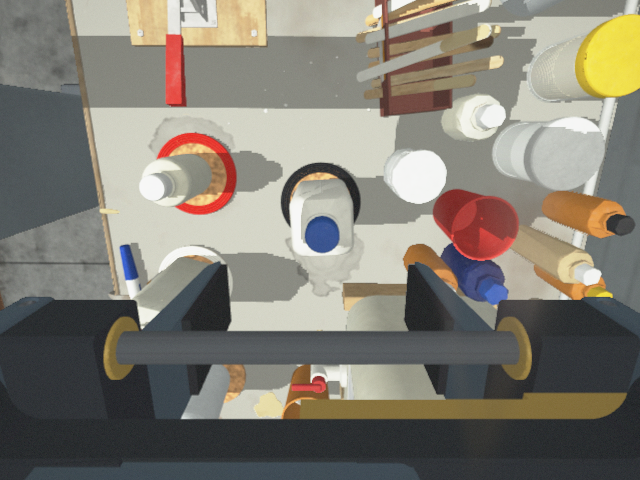

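Blue cap at (322,235) between the fingers' line of descent; canister face begins well to the side (base at row 300). Descending.

Emit:
servo_tool([
  [[-0.006,-0.002,0.002,-0.04,0.03,0.1,1],[-0.006,-0.002,0.002,-0.052,0.034,0.3,1],[-0.006,-0.002,0.002,-0.052,0.034,0.5,1],[-0.006,-0.002,0.002,-0.052,0.034,0.7,1],[-0.006,-0.002,0.002,-0.052,0.034,0.85,1],[-0.006,-0.002,0.002,-0.052,0.034,0.92,1],[-0.006,-0.002,0.002,-0.052,0.034,0.92,1]],
])

```text
t: 12.02
ee_pos: [0.615, -0.0372, 0.1399]
eef_rot: [-0.002, 0.708, 0.707, -0.001]
wrist_force: [-0.1, 0.3, 0.1]
grip_width: 0.0909
```

Run:
```python
from det import *
rel((.6183,-.036,.141))
s=snapshot('wrist'); cv2.imwrite('pics/w9.png',s['pixels'][:,:,::-1])
```

```text
t 12.02 pos [ 0.615  -0.0372  0.1399] grip 0.0909 F [-0.1  0.3  0.1]
rot frac [-0.0026 -0.0007 -0.0006] shift frac [ 0.0081  0.0222 -0.0075]
```

View pics/w9.png

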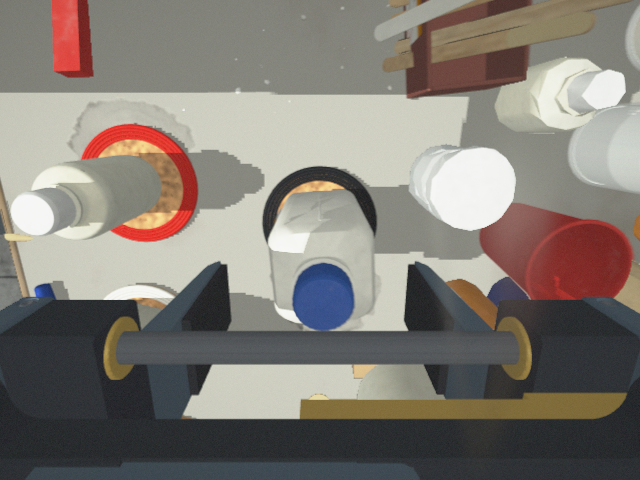

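The cap sits between the open fingers at (323,297). Gripping.

Emit:
servo_tool([
  [[-0.002,0,0,0.008,0.022,-0.007,0.6],[-0.002,0,0,0.008,0.022,-0.007,0.4],[-0.002,0,0,0.008,0.022,-0.007,0.2],[-0.002,0,0,0.008,0.022,-0.007,0],[-0.002,0,0,0.008,0.022,-0.007,0],[-0.002,0,0,0.008,0.022,-0.007,0],[-0.002,0,0,0.008,0.022,-0.007,0],[-0.002,0,0,0.008,0.022,-0.007,0],[-0.002,0,0,0.008,0.022,-0.007,0],[-0.002,0,0,0.008,0.022,-0.007,0],[-0.002,0,0,0.008,0.022,-0.007,0],[-0.002,0,0,0.008,0.022,-0.007,0]],
], grip_force=30)

```text
t: 13.07
ee_pos: [0.6196, -0.0359, 0.143]
eef_rot: [0.0, 0.707, 0.707, 0.001]
wrist_force: [-1.0, 1.1, 0.2]
grip_width: 0.0297
```

Emit:
servo_tool([
  [[0,0,0,0,0,-0.05,0],[0,0,0,0,0,-0.15,0],[0,0,0,0,0,-0.3,0],[0,0,0,0,0,-0.5,0],[0,0,0,0,0,-0.7,0],[0,0,0,0,0,-0.85,0],[0,0,0,0,0,-0.95,0],[0,0,0,0,0,-1,0],[0,0,0,0,0,-1,0]],
])

```text
t: 13.82
ee_pos: [0.62, -0.0361, 0.2949]
eef_rot: [0.002, 0.707, 0.707, 0.002]
wrist_force: [0.5, 0.2, -2.2]
grip_width: 0.0296
```

Run:
```python
from det import *
rel((.48,-.15,.345))
s=snapshot('wrist'); cv2.imwrite('pics/w10.png',s['pixels'][:,:,::-1])
```

```text
t 13.82 pos [ 0.62   -0.0361  0.2949] grip 0.0296 F [ 0.5  0.2 -2.2]
rot frac [ 0.0028 -0.0005 -0.0004] shift frac [-0.7596 -0.9309 -0.3404]
```

View pics/w10.png

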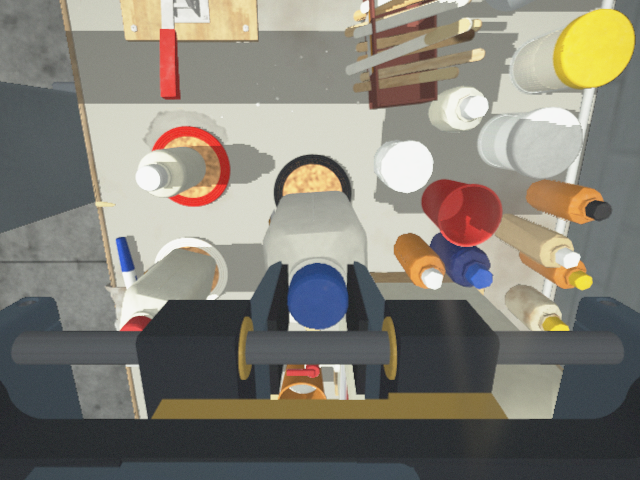

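The blue bottle is held upright with 2.2 N of load. I'll go back in x and up first, then across in front of the canister.

Emit:
servo_tool([
  [[0,0,0,0,-0.05,-0.05,0],[0,0,0,0,-0.15,-0.12,0],[0,0,0,0,-0.3,-0.2,0],[0,0,0,-0.02,-0.47,-0.28,0],[0,0,0,-0.08,-0.63,-0.33,0],[0,0,0,-0.18,-0.77,-0.34,0],[0,0,0,-0.32,-0.87,-0.34,0],[0,0,0,-0.48,-0.93,-0.34,0],[0,0,0,-0.64,-0.95,-0.34,0],[0,0,0,-0.8,-0.95,-0.34,0],[0,0,0,-0.96,-0.95,-0.34,0]],
])

```text
t: 14.78
ee_pos: [0.475, -0.1807, 0.3428]
eef_rot: [-0.001, 0.707, 0.707, 0.001]
wrist_force: [0.8, -0.2, -2.8]
grip_width: 0.0296
```

Emit:
servo_tool([
  [[0,0,0,-0.16,0,0,0],[0,0,0,-0.32,0,0,0],[0,0,0,-0.48,0.02,0,0],[0,0,0,-0.64,0.05,0,0],[0,0,0,-0.8,0.1,0,0],[0,0,0,-0.93,0.15,0,0],[0,0,0,-1,0.2,0,0]],
])

```text
t: 15.37
ee_pos: [0.504, -0.3327, 0.3408]
eef_rot: [-0.002, 0.708, 0.706, 0.0]
wrist_force: [-0.4, 0.3, -2.5]
grip_width: 0.0291
```

Run:
```python
from det import *
rel((.5275,-.4275,.24)); rel((.5275,-.4275,.143))
```

```text
t 15.37 pos [ 0.504  -0.3327  0.3408] grip 0.0291 F [-0.4  0.3 -2.5]
rot frac [-0.0012 -0.0013 -0.0014] shift frac [-0.6333  0.1601  0.6699]
t 15.37 pos [ 0.504  -0.3327  0.3408] grip 0.0291 F [-0.4  0.3 -2.5]
rot frac [-0.0012 -0.0013 -0.0014] shift frac [-0.6351  0.1617  1.3166]
```

Emit:
servo_tool([
  [[0,0,0,-0.12,0.03,0,0],[0,0,0,-0.27,0.06,0,0],[0,0,0,-0.42,0.1,0.05,0],[0,0,0,-0.55,0.14,0.15,0],[0,0,0,-0.62,0.16,0.3,0],[0,0,0,-0.635,0.16,0.5,0],[0,0,0,-0.635,0.16,0.7,0],[0,0,0,-0.635,0.16,0.85,0],[0,0,0,-0.635,0.16,0.95,0],[0,0,0,-0.635,0.16,1,0],[0,0,0,-0.635,0.16,1,0]],
])

```text
t: 16.28
ee_pos: [0.5259, -0.4264, 0.1875]
eef_rot: [-0.005, 0.708, 0.706, -0.0]
wrist_force: [0.0, 0.3, -2.7]
grip_width: 0.0296
```

Run:
```python
from det import *
rel((.527,-.4275,.143))
for n in ['scene','wrist']:
    s=snapshot(n); im=s['pixels'][:,:,::-1]
    cv2.imwrite(f'pics/{n}11.png',im if n=='wrist' else cv2.resize(im[150:450,280:560],None,fx=2,fy=2))
```

```text
t 16.28 pos [ 0.5259 -0.4264  0.1875] grip 0.0296 F [ 0.   0.3 -2.7]
rot frac [-0.0035 -0.0033 -0.0014] shift frac [-0.0093  0.0096  0.2964]
```

View pics/scene11.png

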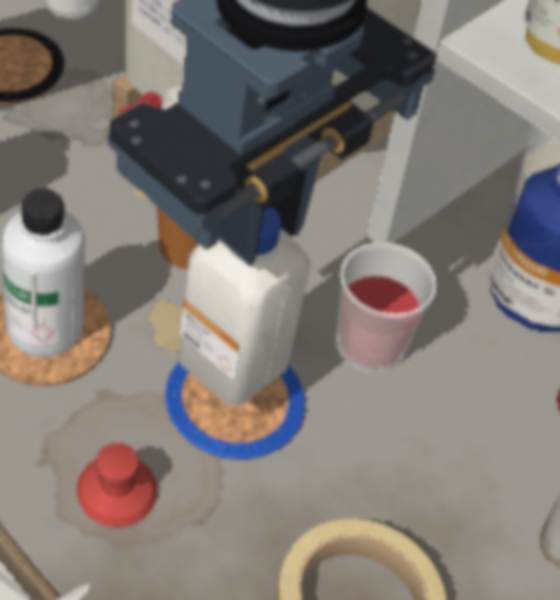

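View pics/wrist11.png

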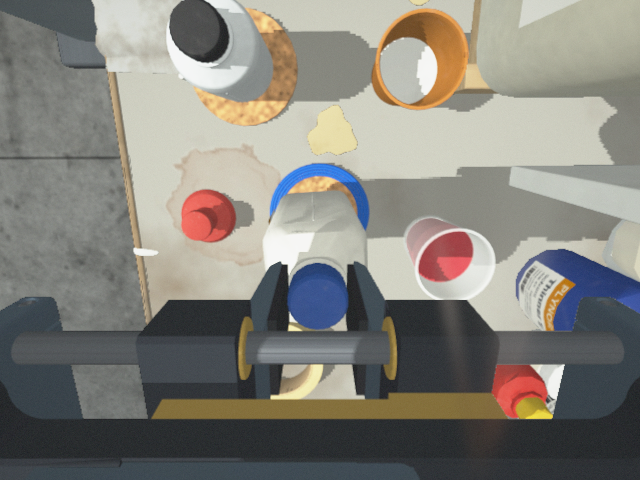

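Emit:
servo_tool([
  [[-0.003,-0.003,-0.001,-0.005,0.005,0.1,0],[-0.003,-0.003,-0.001,-0.01,0.01,0.2,0],[-0.003,-0.003,-0.001,-0.01,0.01,0.26,0],[-0.003,-0.003,-0.001,-0.01,0.01,0.29,0],[-0.003,-0.003,-0.001,-0.01,0.01,0.3,0],[-0.003,-0.003,-0.001,-0.01,0.01,0.3,0]],
])

```text
t: 16.88
ee_pos: [0.5291, -0.4292, 0.1464]
eef_rot: [0.003, 0.707, 0.707, 0.0]
wrist_force: [-0.4, -0.1, -2.2]
grip_width: 0.0298
```

Run:
```python
from det import *
rel((.527,-.4275,.143))
for n in ['scene']:
    s=snapshot(n); im=s['pixels'][:,:,::-1]
    cv2.imwrite(f'pics/{n}12.png',im if n=='wrist' else cv2.resize(im[150:450,280:560],None,fx=2,fy=2))
```

```text
t 16.88 pos [ 0.5291 -0.4292  0.1464] grip 0.0298 F [-0.4 -0.1 -2.2]
rot frac [ 0.0022  0.002  -0.0004] shift frac [ 0.0117 -0.014   0.0229]
```

View pics/scene12.png

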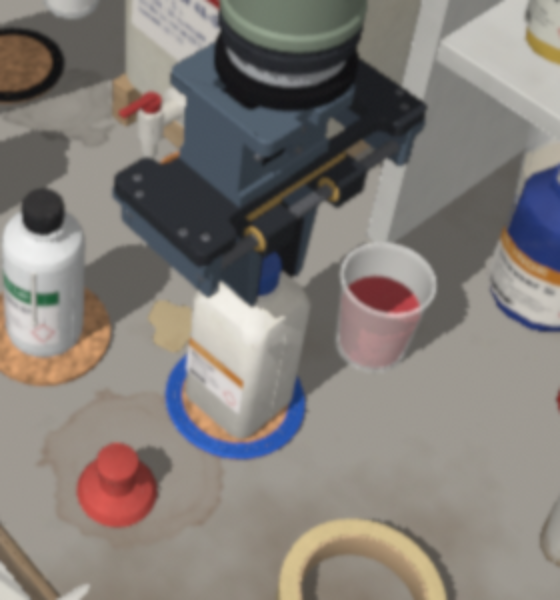

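Emit:
servo_tool([
  [[0.002,0.002,0,0.012,-0.014,0.01,0],[0.002,0.002,0,0.012,-0.014,0.02,0],[0.002,0.002,0,0.012,-0.014,0.028,0],[0.002,0.002,0,0.012,-0.014,0.028,0]],
])

```text
t: 17.27
ee_pos: [0.5273, -0.4278, 0.143]
eef_rot: [0.001, 0.707, 0.707, 0.0]
wrist_force: [0.0, -0.3, -1.3]
grip_width: 0.0293
```

Emit:
servo_tool([
  [[0,0,0,0,0,0,0.3],[0,0,0,0,0,0,0.5],[0,0,0,0,0,0,0.8],[0,0,0,0,0,0,1],[0,0,0,0,0,0,1],[0,0,0,0,0,-0.1,1],[0,0,0,0,0,-0.3,1],[0,0,0,0,0,-0.55,1],[0,0,0,0,0,-0.8,1],[0,0,0,0.1,0,-0.95,1],[0,0,0,0.3,0,-0.95,1],[0,0,0,0.55,-0.15,-0.95,1],[0,0,0,0.8,-0.3,-0.95,1],[0,0,0,0.86,-0.43,-0.95,1],[0,0,0,0.86,-0.43,-0.95,1]],
])

```text
t: 18.52
ee_pos: [0.4592, -0.2953, 0.2866]
eef_rot: [0.0, 0.707, 0.707, -0.0]
wrist_force: [-0.3, 0.1, 0.0]
grip_width: 0.091
```

Run:
```python
from det import *
rel((.4605,-.294,.131))
S={n:snapshot(n) for n in ['scene','top','wrist']}
for n in S:
    s=S[n]; print(n,'blue cap',capfit(s,'blue',(.5275,-.428)),'black cap',capfit(s,'black',(.46,-.294)),'bmat',matfit(s,'blue',(.527,-.4275)),'blackmat',matfit(s,'black',(.6155,-.037)))
im=S['scene']['pixels'][:,:,::-1]; cv2.imwrite('pics/scene13.png',im)
cv2.imwrite('pics/w13.png',S['wrist']['pixels'][:,:,::-1])
```

```text
t 18.52 pos [ 0.4592 -0.2953  0.2866] grip 0.091 F [-0.3  0.1  0. ]
rot frac [0.0001 0.0001 0.0004] shift frac [0.0089 0.0082 1.037 ]
scene blue cap (array([ 0.52517499, -0.42895608]), np.int32(441), 592.4790167813189) black cap (array([ 0.46212501, -0.29508374]), np.int32(380), 485.48061083769426) bmat [111.8908   0.527   -0.4285] blackmat [ 6.61657e+01  6.16500e-01 -4.00000e-02]
top blue cap None black cap (array([ 0.42854781, -0.2830884 ]), np.int32(141), 248.7012489666231) bmat [0] blackmat [ 9.42148e+01  6.16500e-01 -3.50000e-02]
wrist blue cap (array([ 0.52655303, -0.44533678]), np.int32(34), 997.2617979552597) black cap (array([ 0.46514  , -0.2841369]), np.int32(136), 995.1423130354378) bmat [121.3596   0.527   -0.4265] blackmat [ 3.82006e+01  6.15500e-01 -3.70000e-02]
```

View pics/scene13.png

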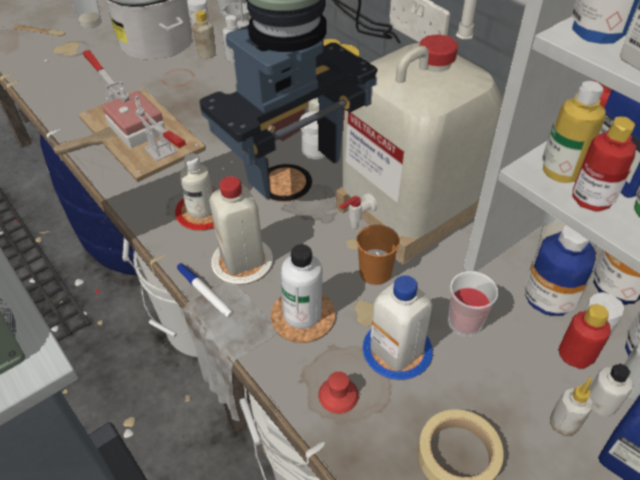

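View pics/w13.png

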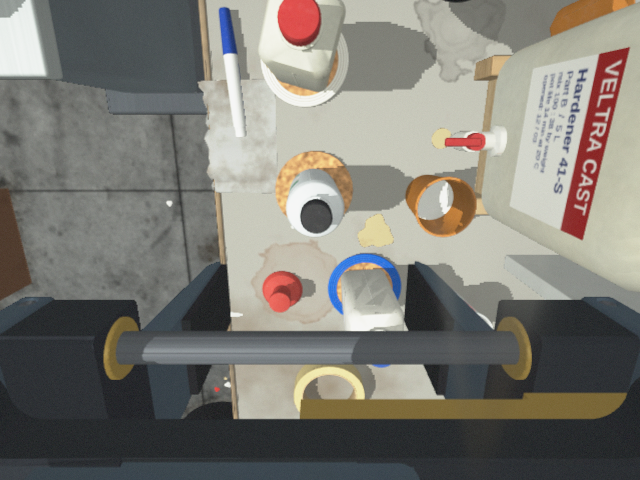

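Blue stands centred on its mat (cap 2 mm from mat centre). Next: black from the plain mat.

Emit:
servo_tool([
  [[0,0,0,0.01,0.01,0.15,1],[0,0,0,0.01,0.01,0.35,1],[0,0,0,0.01,0.01,0.58,1],[0,0,0,0.01,0.01,0.8,1],[0,0,0,0.01,0.01,0.95,0.8],[0,0,0,0.01,0.01,1,0.8],[0,0,0,0.01,0.01,1,0.8]],
])

```text
t: 19.25
ee_pos: [0.465, -0.2981, 0.1336]
eef_rot: [-0.0, 0.708, 0.707, -0.0]
wrist_force: [0.5, 0.7, 0.5]
grip_width: 0.0747
```

Run:
```python
from det import *
rel((.461,-.294,.131))
```

```text
t 19.25 pos [ 0.465  -0.2981  0.1336] grip 0.0747 F [0.5 0.7 0.5]
rot frac [-0.0002 -0.0001 -0.0007] shift frac [ 0.0275 -0.0265  0.017 ]
```

Emit:
servo_tool([
  [[0,0,0,0.02,-0.02,0.015,0.8],[0,0,0,0.027,-0.027,0.017,0.6],[0,0,0,0.027,-0.027,0.017,0.3],[0,0,0,0.027,-0.027,0.017,0],[0,0,0,0.027,-0.027,0.017,0],[0,0,0,0.027,-0.027,0.017,0],[0,0,0,0.027,-0.027,0.017,0],[0,0,0,0.027,-0.027,0.017,0],[0,0,0,0.027,-0.027,0.017,0],[0,0,0,0.027,-0.027,0.017,0],[0,0,0,0.027,-0.027,0.017,0],[0,0,0,0.027,-0.027,0.017,0]],
], grip_force=30)

```text
t: 20.25
ee_pos: [0.461, -0.2941, 0.1312]
eef_rot: [-0.0, 0.708, 0.707, -0.0]
wrist_force: [-1.3, -1.0, 3.7]
grip_width: 0.0291
```

Run:
```python
from det import *
rel((.50,-.15,.335))
s=snapshot('wrist'); cv2.imwrite('pics/w14.png',s['pixels'][:,:,::-1])
for z in (.131,.146): print(back(s,(315,300),z))
```

```text
t 20.25 pos [ 0.461  -0.2941  0.1312] grip 0.0291 F [-1.3 -1.   3.7]
rot frac [-0.0001  0.     -0.0007] shift frac [ 0.9612  0.2583 -1.3584]
[[ 0.45980124 -0.29837618  0.131     ]]
[[ 0.45991369 -0.29078705  0.146     ]]
```

View pics/w14.png

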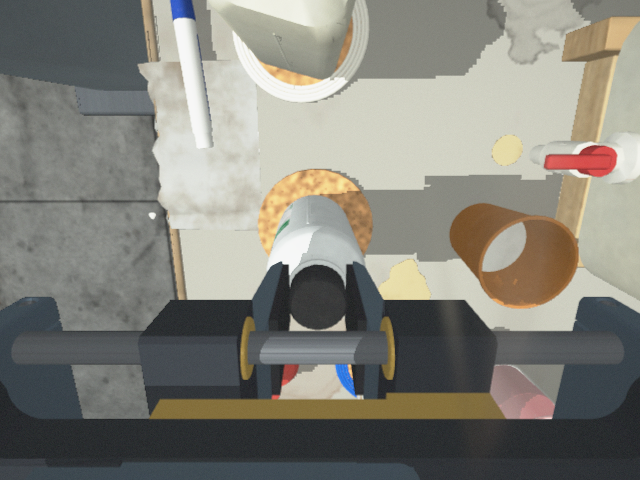

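Emit:
servo_tool([
  [[0,0,0,0,0,-0.05,0],[0,0,0,0,0,-0.15,0],[0,0,0,0,0,-0.3,0],[0,0,0,0,0,-0.5,0],[0,0,0,0,0,-0.7,0],[0,0,0,0,0,-0.86,0],[0,0,0,0,0,-0.96,0],[0,0,0,0,0,-1,0]],
])

```text
t: 20.97
ee_pos: [0.4618, -0.2946, 0.2841]
eef_rot: [0.002, 0.708, 0.707, 0.0]
wrist_force: [0.1, -0.9, -1.8]
grip_width: 0.0285
```

Emit:
servo_tool([
  [[0,0,0,0.04,0.02,-0.08,0],[0,0,0,0.12,0.05,-0.18,0],[0,0,0,0.24,0.08,-0.28,0],[0,0,0,0.38,0.12,-0.33,0],[0,0,0,0.54,0.16,-0.35,0],[0,0,0,0.7,0.2,-0.35,0],[0,0,0,0.86,0.24,-0.35,0],[0,0,0,1,0.28,-0.35,0]],
])

```text
t: 21.63
ee_pos: [0.5035, -0.1429, 0.3352]
eef_rot: [0.001, 0.708, 0.707, 0.0]
wrist_force: [0.1, -0.5, -1.7]
grip_width: 0.0291
```

Emit:
servo_tool([
  [[0,0,0,0.18,0.04,0,0],[0,0,0,0.34,0.1,0,0],[0,0,0,0.5,0.2,0,0],[0,0,0,0.63,0.35,0,0],[0,0,0,0.72,0.5,0,0],[0,0,0,0.75,0.64,0,0],[0,0,0,0.75,0.74,0,0],[0,0,0,0.75,0.78,0,0],[0,0,0,0.75,0.78,0,0]],
])

```text
t: 22.38
ee_pos: [0.6212, -0.0305, 0.3332]
eef_rot: [-0.0, 0.707, 0.707, -0.001]
wrist_force: [-0.5, 0.6, -1.2]
grip_width: 0.0289
```

Run:
```python
from det import *
rel((.616,-.0375,.133))
s=snapshot('wrist'); cv2.imwrite('pics/w15.png',s['pixels'][:,:,::-1])
```

```text
t 22.38 pos [ 0.6212 -0.0305  0.3332] grip 0.0289 F [-0.5  0.6 -1.2]
rot frac [-0.0007  0.0006 -0.0005] shift frac [-0.0453 -0.0328  1.3351]
```

View pics/w15.png

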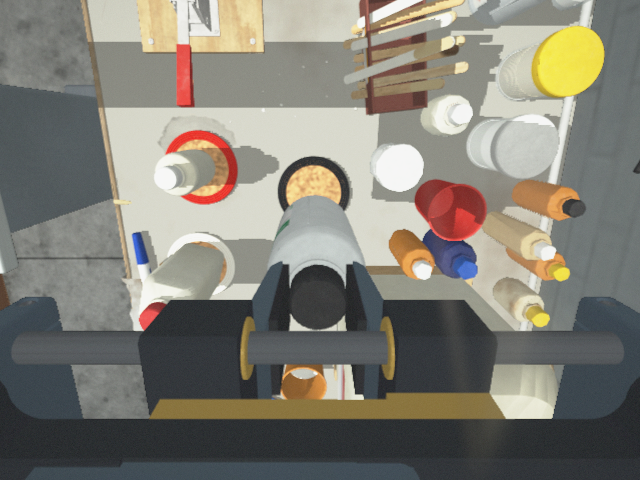

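The black bottle is above its mat (ring centred ~(313,187)). Lowering.

Emit:
servo_tool([
  [[0,0,0,-0.02,-0.02,0.06,0],[0,0,0,-0.045,-0.033,0.2,0],[0,0,0,-0.045,-0.033,0.38,0],[0,0,0,-0.045,-0.033,0.58,0],[0,0,0,-0.045,-0.033,0.76,0],[0,0,0,-0.045,-0.033,0.9,0],[0,0,0,-0.045,-0.033,0.97,0],[0,0,0,-0.045,-0.033,1,0],[0,0,0,-0.045,-0.033,1,0]],
])

```text
t: 23.18
ee_pos: [0.6144, -0.0378, 0.1837]
eef_rot: [-0.001, 0.708, 0.706, -0.001]
wrist_force: [-0.6, 0.2, -1.5]
grip_width: 0.0288
```

Run:
```python
from det import *
rel((.616,-.0375,.133))
s=snapshot('wrist'); print(matfit(s,'black',(.616,-.037)))
```

```text
t 23.18 pos [ 0.6144 -0.0378  0.1837] grip 0.0288 F [-0.6  0.2 -1.5]
rot frac [-0.0012  0.0005 -0.0008] shift frac [0.0023 0.0114 0.3381]
[ 1.865404e+02  6.160000e-01 -3.500000e-02]
```

Emit:
servo_tool([
  [[0,0,0,0.005,0.01,0.1,0],[0,0,0,0.007,0.01,0.2,0],[0,0,0,0.007,0.01,0.27,0],[0,0,0,0.007,0.01,0.31,0],[0,0,0,0.007,0.01,0.325,0],[0,0,0,0.007,0.01,0.325,0]],
])

```text
t: 23.73
ee_pos: [0.6168, -0.0368, 0.1363]
eef_rot: [0.0, 0.708, 0.707, -0.001]
wrist_force: [0.9, 0.1, -1.6]
grip_width: 0.0284
```

Run:
```python
from det import *
rel((.616,-.037,.1315))
for n in ['scene','wrist']:
    s=snapshot(n); im=s['pixels'][:,:,::-1]
    cv2.imwrite(f'pics/{n}16.png',im if n=='wrist' else cv2.resize(im[60:320,160:440],None,fx=2,fy=2))
```

```text
t 23.73 pos [ 0.6168 -0.0368  0.1363] grip 0.0284 F [ 0.9  0.1 -1.6]
rot frac [-0.0001  0.0006 -0.0008] shift frac [-0.001  -0.0056  0.0321]
```

View pics/scene16.png

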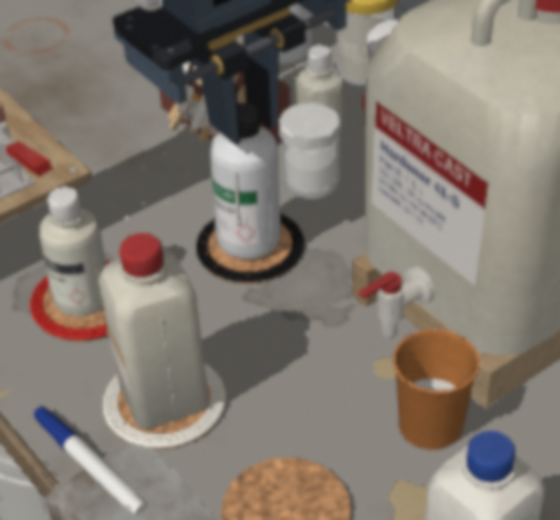

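Emit:
servo_tool([
  [[0,0,0,0,-0.005,0.015,0],[0,0,0,0,-0.005,0.032,0],[0,0,0,0,-0.005,0.032,0],[0,0,0,0,-0.005,0.032,0.3],[0,0,0,0,-0.005,0.032,0.5],[0,0,0,0,-0.005,0.032,0.8],[0,0,0,0,-0.005,0.032,1],[0,0,0,0,-0.005,0.032,1],[0,0,0,0,0,-0.1,1],[0,0,0,0,0,-0.3,1],[0,0,0,0,0,-0.55,1],[0,0,0,0,0,-0.75,1],[0,0,0,0.1,-0.2,-0.8,1],[0,0,0,0.2,-0.45,-0.8,1],[0,0,0,0.24,-0.7,-0.8,1],[0,0,0,0.24,-0.95,-0.8,1],[0,0,0,0.24,-1,-0.8,1],[0,0,0,0.24,-1,-0.8,1]],
])

```text
t: 25.33
ee_pos: [0.4652, -0.0003, 0.2577]
eef_rot: [0.001, 0.708, 0.707, 0.0]
wrist_force: [0.1, 0.4, -0.2]
grip_width: 0.0913
```

Run:
```python
from det import *
rel((.46,0,.106))
S={n:snapshot(n) for n in ['scene','top','wrist']}
for n in S:
    s=S[n]; print(n,'black cap',capfit(s,'black',(.616,-.037)),'blackmat',matfit(s,'black',(.6155,-.037)))
cv2.imwrite('pics/w17.png',S['wrist']['pixels'][:,:,::-1])
im=S['scene']['pixels'][:,:,::-1]; cv2.imwrite('pics/s17.png',cv2.resize(im[60:320,160:440],None,fx=2,fy=2))
```

```text
t 25.33 pos [ 4.652e-01 -3.000e-04  2.577e-01] grip 0.0913 F [ 0.1  0.4 -0.2]
rot frac [ 0.0012  0.0007 -0.0006] shift frac [ 0.0035 -0.0372  1.0109]
scene black cap (array([ 0.61908331, -0.03810303]), np.int32(292), 309.55487636395264) blackmat [ 7.07026e+01  6.15500e-01 -4.00000e-02]
top black cap (array([ 0.61542385, -0.03359127]), np.int32(86), 251.17580592923332) blackmat [ 7.57041e+01  6.17500e-01 -3.40000e-02]
wrist black cap (array([ 0.60705861, -0.0304603 ]), np.int32(315), 1306.1668811861891) blackmat [ 1.503906e+02  6.155000e-01 -3.500000e-02]
```

View pics/w17.png

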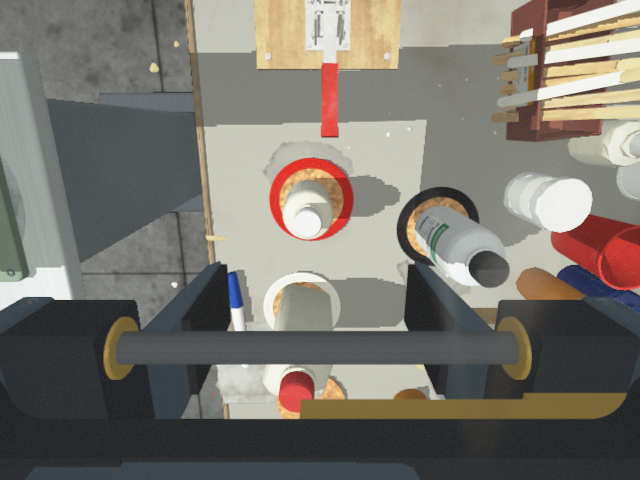

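View pics/s17.png

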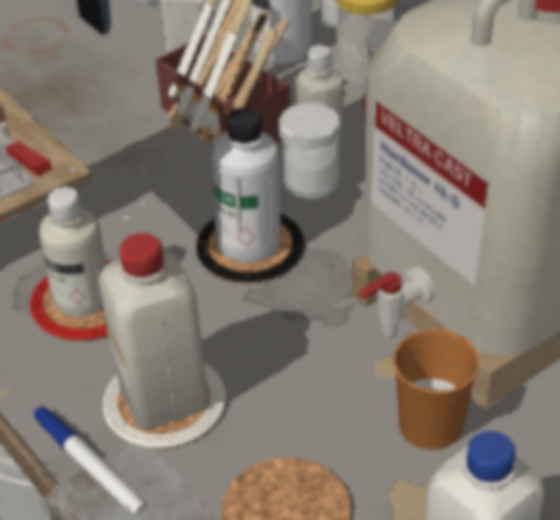

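Black is centred on the black mat and blue on the blue one. The white cap's top disc is at (309,221).

Run:
```python
from det import *
s=snapshot('wrist'); g=s['pixels'].min(2)
cv2.imwrite('pics/w18.png',cv2.resize(s['pixels'][190:250,280:340,::-1],None,fx=8,fy=8,interpolation=cv2.INTER_NEAREST))
m=(g>235).astype(np.uint8); n,l,st,c=cv2.connectedComponentsWithStats(m[190:250,280:340])
k=1+np.argmax(st[1:,4]); p=c[k]+[280,190]; print(st[k],p,back(s,p,.121),back(s,p,.112))
```

```text
[  4   8  36  39 724] [301.38535912 219.99585635] [[0.45558446 0.00349202 0.121     ]] [[0.45520945 0.00119185 0.112     ]]
```

View pics/w18.png

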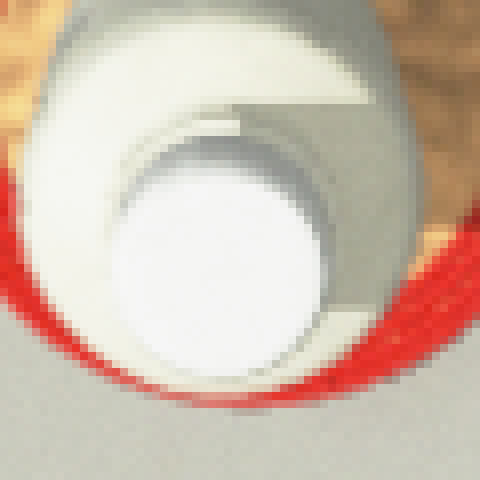

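Emit:
servo_tool([
  [[0,0,0,0,-0.03,0.12,1],[0,0,0,0,-0.03,0.32,1],[0,0,0,0,-0.03,0.56,1],[0,0,0,0,-0.03,0.78,1],[0,0,0,0,-0.03,0.93,0.8],[0,0,0,0,-0.03,1,0.7],[0,0,0,0,-0.03,1,0.7],[0,0,0,0,-0.03,1,0.7]],
])

```text
t: 26.2
ee_pos: [0.4658, -0.0009, 0.1062]
eef_rot: [0.001, 0.708, 0.706, -0.0]
wrist_force: [1.0, -0.4, 1.0]
grip_width: 0.0671
```

Run:
```python
from det import *
rel((.4607,0,.106))
s=snapshot('wrist'); cv2.imwrite('pics/w19.png',s['pixels'][:,:,::-1])
```

```text
t 26.2 pos [ 0.4658 -0.0009  0.1062] grip 0.0671 F [ 1.  -0.4  1. ]
rot frac [ 0.0006  0.0007 -0.001 ] shift frac [ 0.0061 -0.0339  0.0013]
```

View pics/w19.png

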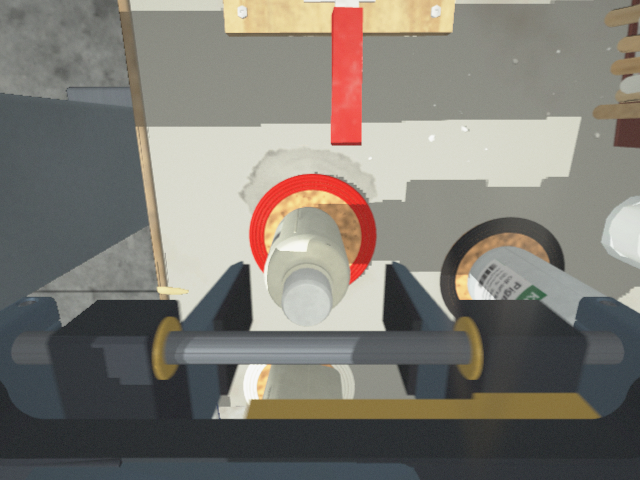

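Emit:
servo_tool([
  [[0,0,0,0.004,-0.034,0,0.6],[0,0,0,0.004,-0.034,0,0.4],[0,0,0,0.004,-0.034,0,0.2],[0,0,0,0.004,-0.034,0,0],[0,0,0,0.004,-0.034,0,0],[0,0,0,0.004,-0.034,0,0],[0,0,0,0.004,-0.034,0,0],[0,0,0,0.004,-0.034,0,0],[0,0,0,0.004,-0.034,0,0],[0,0,0,0.004,-0.034,0,0],[0,0,0,0.004,-0.034,0,0]],
], grip_force=25)

```text
t: 27.17
ee_pos: [0.4611, -0.0003, 0.1073]
eef_rot: [0.002, 0.708, 0.706, 0.001]
wrist_force: [-1.5, 0.1, 4.2]
grip_width: 0.0243
```

Emit:
servo_tool([
  [[0,0,0,0,0,-0.05,0],[0,0,0,0,0,-0.15,0],[0,0,0,0,0,-0.3,0],[0,0,0,0,0,-0.5,0],[0,0,0,0,0,-0.7,0],[0,0,0,0,0,-0.86,0],[0,0,0,0,0,-0.96,0],[0,0,0,0,0,-1,0],[0,0,0,0,0,-1,0]],
])

```text
t: 27.92
ee_pos: [0.4613, -0.0001, 0.2585]
eef_rot: [0.003, 0.708, 0.706, 0.002]
wrist_force: [0.5, -0.7, -2.1]
grip_width: 0.0243
```

Run:
```python
from det import *
rel((.459,-.294,.31))
s=snapshot('wrist'); cv2.imwrite('pics/w20.png',s['pixels'][:,:,::-1]); print(matfit(s,'red',(.462,-.003)))
```

```text
t 27.92 pos [ 4.613e-01 -1.000e-04  2.585e-01] grip 0.0243 F [ 0.5 -0.7 -2.1]
rot frac [ 0.0031  0.0007 -0.001 ] shift frac [-1.96   -0.0091 -0.3404]
[ 1.551567e+02  4.620000e-01 -1.000000e-03]
```

View pics/w20.png

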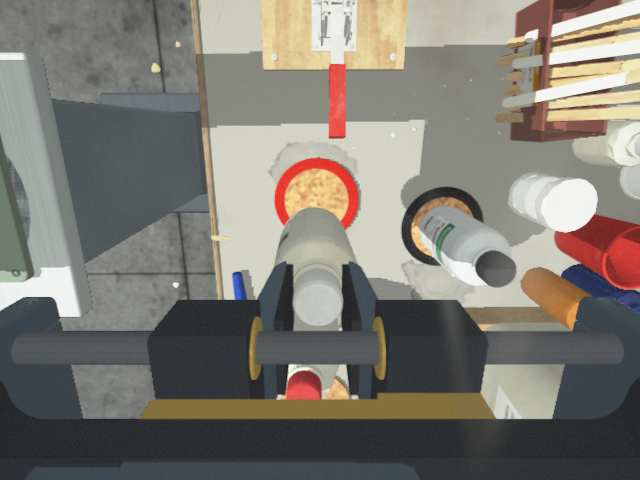

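The white bottle is held, and the red mat is empty (ring at (317,198)). Raising it over the red bottle towards the plain mat.

Emit:
servo_tool([
  [[0,0,0,0,0.02,-0.1,0],[0,0,0,0,0.06,-0.24,0],[0,0,0,-0.06,0.12,-0.36,0],[0,0,0,-0.16,0.2,-0.4,0],[0,0,0,-0.3,0.25,-0.4,0],[0,0,0,-0.46,0.28,-0.4,0],[0,0,0,-0.62,0.3,-0.4,0],[0,0,0,-0.78,0.3,-0.4,0],[0,0,0,-0.92,0.3,-0.4,0]],
])

```text
t: 28.72
ee_pos: [0.5045, -0.1394, 0.315]
eef_rot: [-0.0, 0.708, 0.706, -0.0]
wrist_force: [0.5, -0.0, -1.1]
grip_width: 0.0247
```

Emit:
servo_tool([
  [[0,0,0,-0.16,-0.02,0,0],[0,0,0,-0.32,-0.06,0,0],[0,0,0,-0.5,-0.12,0,0],[0,0,0,-0.68,-0.2,0,0],[0,0,0,-0.82,-0.26,0,0],[0,0,0,-0.93,-0.3,0,0],[0,0,0,-1,-0.3,0,0],[0,0,0,-1,-0.3,0,0]],
])

```text
t: 29.38
ee_pos: [0.4587, -0.2908, 0.3133]
eef_rot: [-0.001, 0.709, 0.705, -0.001]
wrist_force: [-0.2, 0.1, -1.7]
grip_width: 0.0244
```

Run:
```python
from det import *
rel((.459,-.294,.1075))
```

```text
t 29.38 pos [ 0.4587 -0.2908  0.3133] grip 0.0244 F [-0.2  0.1 -1.7]
rot frac [-0.0014 -0.0002 -0.0023] shift frac [-0.0218  0.0062  1.372 ]
```

Emit:
servo_tool([
  [[0,0,0,-0.01,0,0.1,0],[0,0,0,-0.02,0,0.28,0],[0,0,0,-0.02,0,0.5,0],[0,0,0,-0.02,0,0.72,0],[0,0,0,-0.02,0,0.9,0],[0,0,0,-0.02,0,1,0],[0,0,0,-0.02,0,1,0],[0,0,0,-0.02,0,1,0]],
])

```text
t: 30.05
ee_pos: [0.4583, -0.2926, 0.1624]
eef_rot: [-0.002, 0.708, 0.706, -0.001]
wrist_force: [-0.1, 0.5, -1.5]
grip_width: 0.0249
```

Emit:
servo_tool([
  [[0,0,0,0,0,0.1,0],[0,0,0,0,0,0.2,0],[0,0,0,0,0,0.28,0],[0,0,0,0,0,0.33,0],[0,0,0,0,0,0.34,0],[0,0,0,0,0,0.34,0]],
])

```text
t: 30.55
ee_pos: [0.4587, -0.2925, 0.1121]
eef_rot: [-0.002, 0.708, 0.706, -0.001]
wrist_force: [-0.0, 0.5, -0.9]
grip_width: 0.0251
```

Run:
```python
from det import *
rel((.459,-.294,.1068))
for n in ['scene','wrist']:
    s=snapshot(n); im=s['pixels'][:,:,::-1]
    cv2.imwrite(f'pics/{n}21.png',im if n=='wrist' else cv2.resize(im[150:420,200:480],None,fx=2,fy=2))
```

```text
t 30.55 pos [ 0.4587 -0.2925  0.1121] grip 0.0251 F [-0.   0.5 -0.9]
rot frac [-0.0018 -0.0008 -0.0017] shift frac [-0.0098  0.0019  0.0353]
```

View pics/scene21.png

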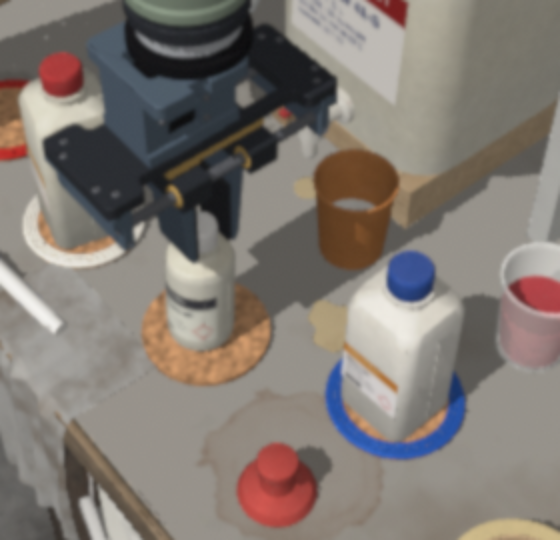

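Emit:
servo_tool([
  [[0,0,0,0,0,0.015,0],[0,0,0,0,0,0.033,0],[0,0,0,0,0,0.033,0],[0,0,0,0,0,0.033,0.3],[0,0,0,0,0,0.033,0.5],[0,0,0,0,0,0.033,0.8],[0,0,0,0,0,0.033,1],[0,0,0,0,0,0.033,1],[0,0,0,0,0,-0.1,1],[0,0,0,0,0,-0.3,1],[0,0,0,0,0,-0.55,1],[0,0,0,0,0,-0.8,1],[0,0,0,0.1,-0.01,-0.95,1],[0,0,0,0.3,-0.02,-0.95,1],[0,0,0,0.55,-0.03,-0.95,1],[0,0,0,0.8,-0.04,-0.95,1],[0,0,0,1,-0.055,-0.95,1],[0,0,0,1,-0.055,-0.95,1]],
])

```text
t: 32.15
ee_pos: [0.4507, -0.1385, 0.2557]
eef_rot: [-0.002, 0.707, 0.707, 0.0]
wrist_force: [0.1, -0.7, 0.2]
grip_width: 0.091
```

Run:
```python
from det import *
rel((.4503,-.1425,.156))
S={n:snapshot(n) for n in ['scene','wrist']}
for n in S: print(n,capfit(S[n],'red',(.4503,-.1425)))
cv2.imwrite('pics/w22.png',S['wrist']['pixels'][:,:,::-1])
```

```text
t 32.15 pos [ 0.4507 -0.1385  0.2557] grip 0.091 F [ 0.1 -0.7  0.2]
rot frac [-0.0013 -0.0017  0.0002] shift frac [-0.0289 -0.0009  0.6644]
scene (array([ 0.45029815, -0.14381146]), np.int32(351), 467.8141939160414)
wrist (array([ 0.45005464, -0.14252232]), np.int32(1334), 1601.2638054648414)
```

View pics/w22.png

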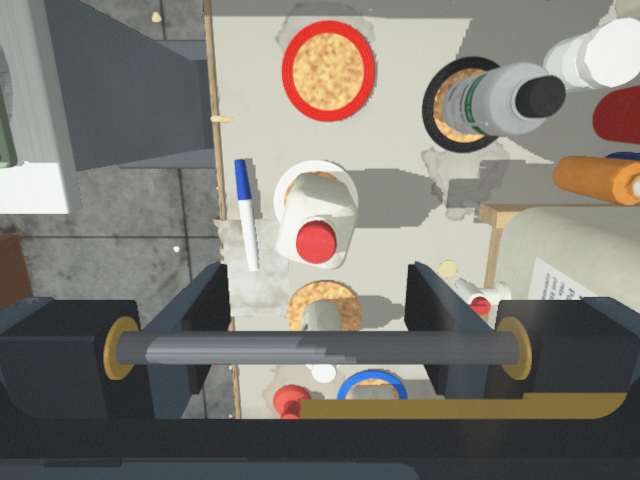

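White stands parked on the plain mat and the red cap is at (316,243), directly in the descent path.

Emit:
servo_tool([
  [[0,0,0,-0.02,0,0.1,1],[0,0,0,-0.029,0,0.28,1],[0,0,0,-0.029,0,0.47,0.8],[0,0,0,-0.029,0,0.61,0.7],[0,0,0,-0.029,0,0.66,0.7],[0,0,0,-0.029,0,0.66,0.7],[0,0,0,-0.029,0,0.66,0.7]],
])

```text
t: 32.83
ee_pos: [0.4521, -0.1476, 0.1571]
eef_rot: [-0.0, 0.708, 0.706, -0.001]
wrist_force: [0.1, -0.9, -0.6]
grip_width: 0.0643
```

Run:
```python
from det import *
rel((.4503,-.1425,.1565))
```

```text
t 32.83 pos [ 0.4521 -0.1476  0.1571] grip 0.0643 F [ 0.1 -0.9 -0.6]
rot frac [-0.0006  0.0001 -0.0011] shift frac [ 0.0337 -0.0123  0.0042]
```

Emit:
servo_tool([
  [[0,0,0,0.02,-0.012,0,0.7],[0,0,0,0.034,-0.012,0,0.6],[0,0,0,0.034,-0.012,0,0.4],[0,0,0,0.034,-0.012,0,0.2],[0,0,0,0.034,-0.012,0,0],[0,0,0,0.034,-0.012,0,0],[0,0,0,0.034,-0.012,0,0],[0,0,0,0.034,-0.012,0,0],[0,0,0,0.034,-0.012,0,0],[0,0,0,0.034,-0.012,0,0],[0,0,0,0.034,-0.012,0,0]],
], grip_force=30)

```text
t: 33.75
ee_pos: [0.4504, -0.1425, 0.1573]
eef_rot: [-0.0, 0.708, 0.706, -0.001]
wrist_force: [-1.1, 0.1, 3.8]
grip_width: 0.0312
```

Emit:
servo_tool([
  [[0,0,0,0,0,-0.05,0],[0,0,0,0,0,-0.15,0],[0,0,0,0,0,-0.3,0],[0,0,0,0,0,-0.4,0],[0,0,0,0,0,-0.45,0],[0,0,0,0,0,-0.45,0]],
])

```text
t: 34.25
ee_pos: [0.4512, -0.1427, 0.2261]
eef_rot: [0.001, 0.708, 0.706, 0.0]
wrist_force: [0.8, 0.4, -3.9]
grip_width: 0.0309
```

Run:
```python
from det import *
rel((.462,-.0025,.22))
s=snapshot('wrist'); cv2.imwrite('pics/w23.png',s['pixels'][:,:,::-1]); print(matfit(s,'red',(.462,-.003)))
```

```text
t 34.25 pos [ 0.4512 -0.1427  0.2261] grip 0.0309 F [ 0.8  0.4 -3.9]
rot frac [ 0.0007  0.0006 -0.0011] shift frac [0.9348 0.0698 0.0398]
[ 2.411402e+02  4.620000e-01 -2.000000e-03]
```

View pics/w23.png

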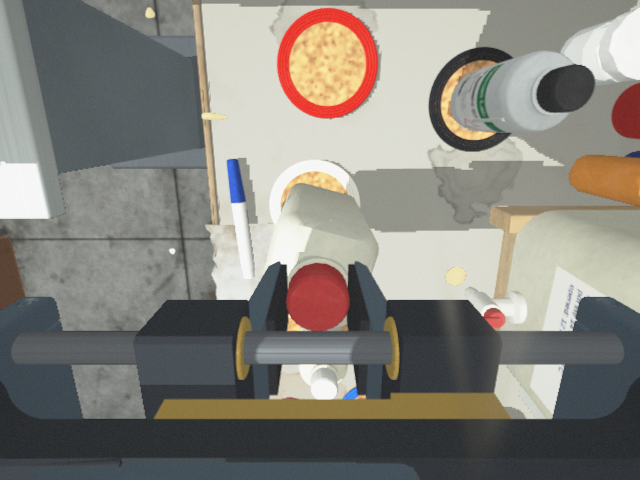

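Red lifted (3.9 N), with the red mat clear at (327,63). Moving it over.

Emit:
servo_tool([
  [[0,0,0,0.05,0.01,0,0],[0,0,0,0.15,0.02,0,0],[0,0,0,0.28,0.03,0,0],[0,0,0,0.43,0.04,0,0],[0,0,0,0.58,0.05,0,0],[0,0,0,0.72,0.06,0,0],[0,0,0,0.84,0.07,0,0],[0,0,0,0.91,0.07,0.05,0],[0,0,0,0.937,0.07,0.15,0],[0,0,0,0.937,0.07,0.27,0],[0,0,0,0.937,0.07,0.35,0],[0,0,0,0.937,0.07,0.38,0],[0,0,0,0.937,0.07,0.39,0],[0,0,0,0.937,0.07,0.39,0]],
])

```text
t: 35.47
ee_pos: [0.4609, -0.002, 0.1657]
eef_rot: [-0.001, 0.708, 0.706, -0.001]
wrist_force: [0.6, 0.2, -3.9]
grip_width: 0.0308
```

Run:
```python
from det import *
rel((.462,-.002,.157))
for n in ['scene','wrist']:
    s=snapshot(n); im=s['pixels'][:,:,::-1]; print(matfit(s,'red',(.462,-.003)))
    cv2.imwrite(f'pics/{n}24.png',im if n=='wrist' else cv2.resize(im[60:320,140:420],None,fx=2,fy=2))
```

```text
t 35.47 pos [ 0.4609 -0.002   0.1657] grip 0.0308 F [ 0.6  0.2 -3.9]
rot frac [-0.001   0.0002 -0.0012] shift frac [0.0001 0.0072 0.0578]
[ 8.18249e+01  4.61000e-01 -6.00000e-03]
[ 1.846716e+02  4.620000e-01 -1.000000e-03]
```

View pics/scene24.png

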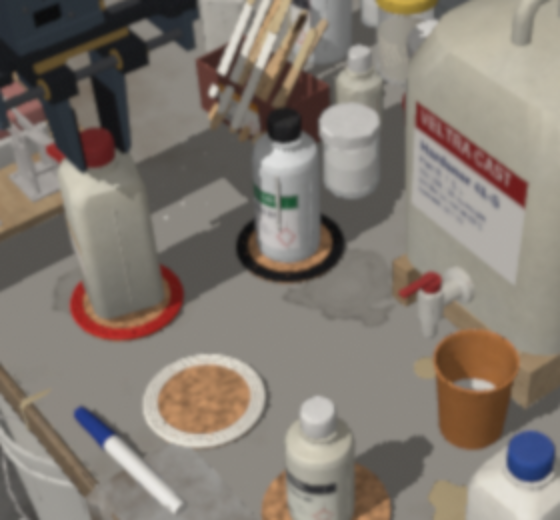

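View pics/wrist24.png

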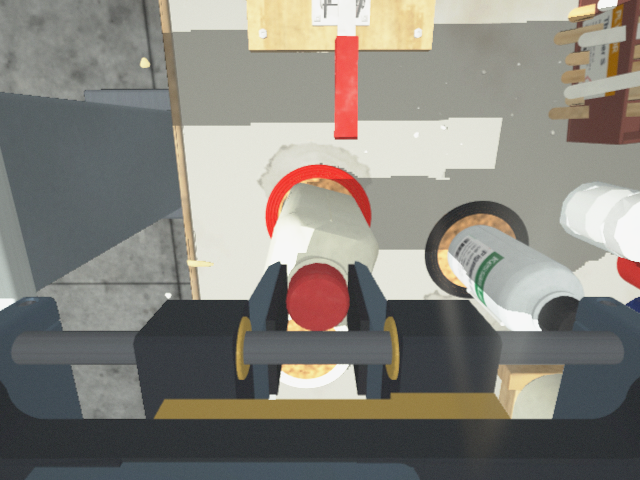

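Emit:
servo_tool([
  [[0,0,0,0,0.007,0.02,0],[0,0,0,0,0.007,0.04,0],[0,0,0,0,0.007,0.055,0],[0,0,0,0,0.007,0.057,0],[0,0,0,0,0.007,0.057,0]],
])

```text
t: 35.98
ee_pos: [0.4626, -0.0021, 0.158]
eef_rot: [0.0, 0.708, 0.706, -0.0]
wrist_force: [-1.0, -0.0, -3.0]
grip_width: 0.0308
```

Emit:
servo_tool([
  [[0,0,0,0,0,0,0.3],[0,0,0,0,0,0,0.5],[0,0,0,0,0,0,0.8],[0,0,0,0,0,0,1],[0,0,0,0,0,0,1],[0,0,0,0,0,-0.1,1],[0,0,0,0,0,-0.3,1],[0,0,0,0,0,-0.55,1],[0,0,0,0,0,-0.68,1],[0,0,0,-0.15,0,-0.7,1],[0,0,0,-0.38,0,-0.7,1],[0,0,0,-0.63,0,-0.7,1],[0,0,0,-0.88,0,-0.7,1],[0,0,0,-1,0,-0.7,1]],
])

```text
t: 37.15
ee_pos: [0.4622, -0.1555, 0.2635]
eef_rot: [0.001, 0.709, 0.705, -0.001]
wrist_force: [-0.0, 0.7, -0.6]
grip_width: 0.0913
```

Emit:
servo_tool([
  [[0,0,0,-0.2,0,0,1],[0,0,0,-0.45,0,0,1],[0,0,0,-0.7,0,0,1],[0,0,0,-0.9,0,0,1],[0,0,0,-0.95,0,0,1],[0,0,0,-0.95,0,0,1]],
])

```text
t: 37.65
ee_pos: [0.4614, -0.3, 0.2635]
eef_rot: [0.001, 0.71, 0.704, -0.001]
wrist_force: [-0.5, -0.1, -0.5]
grip_width: 0.0913
```

Run:
```python
from det import *
rel((.459,-.2935,.1065))
S={n:snapshot(n) for n in ['scene','wrist','top']}
for n in S: print(n,capfit(S[n],'red',(.462,-.002)), matfit(S[n],'white',(.448,-.1445)),matfit(S[n],'red',(.462,-.002)))
cv2.imwrite('pics/w25.png',S['wrist']['pixels'][:,:,::-1]);cv2.imwrite('pics/s25.png',S['scene']['pixels'][:,:,::-1])
```

```text
t 37.65 pos [ 0.4614 -0.3     0.2635] grip 0.0913 F [-0.5 -0.1 -0.5]
rot frac [ 0.0003  0.0013 -0.0037] shift frac [ 0.0459 -0.0168  1.0468]
scene (array([ 0.45897678, -0.00129556]), np.int32(353), 393.2605025594239) [114.7497   0.448   -0.1455] [ 8.08794e+01  4.61000e-01 -6.00000e-03]
wrist None [126.6353   0.456   -0.1445] [0]
top (array([ 0.46303623, -0.00078167]), np.int32(228), 316.1328080559615) [29.2404  0.447  -0.1445] [ 7.7047e+01  4.6300e-01 -1.0000e-03]
```

View pics/w25.png

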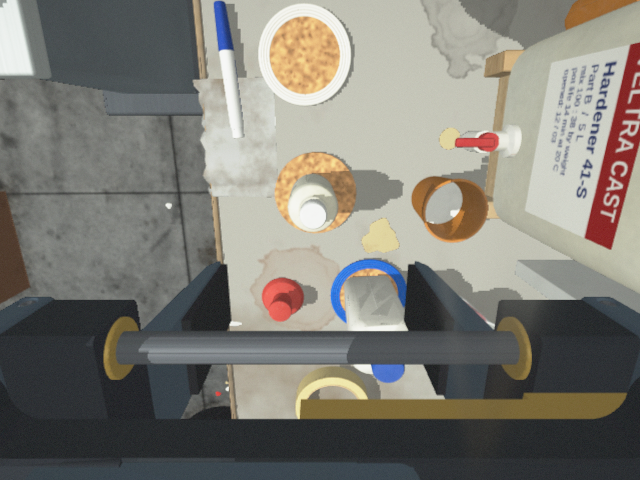

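View pics/s25.png

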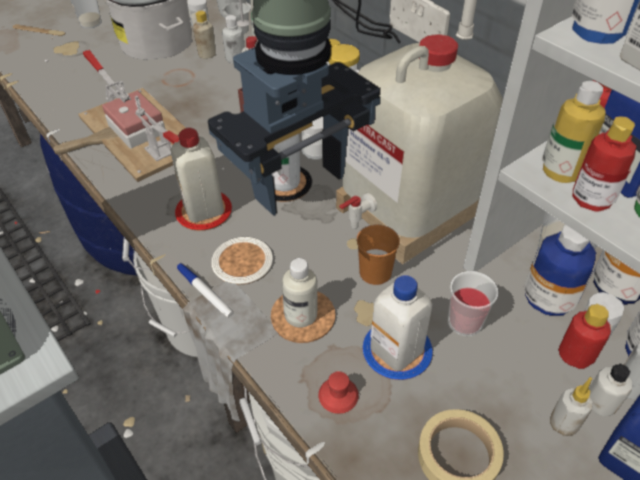

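Red is centred on the red mat in the top view (the scene cap fit mixes with the red clamp handle behind it). White cap at (313,213); the white mat is empty.

Emit:
servo_tool([
  [[0,0,0,0.02,-0.01,0.12,1],[0,0,0,0.04,-0.016,0.32,1],[0,0,0,0.045,-0.016,0.56,1],[0,0,0,0.045,-0.016,0.78,1],[0,0,0,0.045,-0.016,0.93,0.8],[0,0,0,0.045,-0.016,1,0.7],[0,0,0,0.045,-0.016,1,0.7],[0,0,0,0.045,-0.016,1,0.7]],
])

```text
t: 38.47
ee_pos: [0.46, -0.2898, 0.1148]
eef_rot: [0.001, 0.708, 0.706, -0.0]
wrist_force: [-0.6, -0.3, 0.5]
grip_width: 0.0674
```

Run:
```python
from det import *
rel((.459,-.2935,.1075))
s=snapshot('wrist'); cv2.imwrite('pics/w26.png',s['pixels'][:,:,::-1])
```

```text
t 38.47 pos [ 0.46   -0.2898  0.1148] grip 0.0674 F [-0.6 -0.3  0.5]
rot frac [ 0.0008  0.0011 -0.0013] shift frac [-0.0244 -0.0065  0.0485]
```

View pics/w26.png

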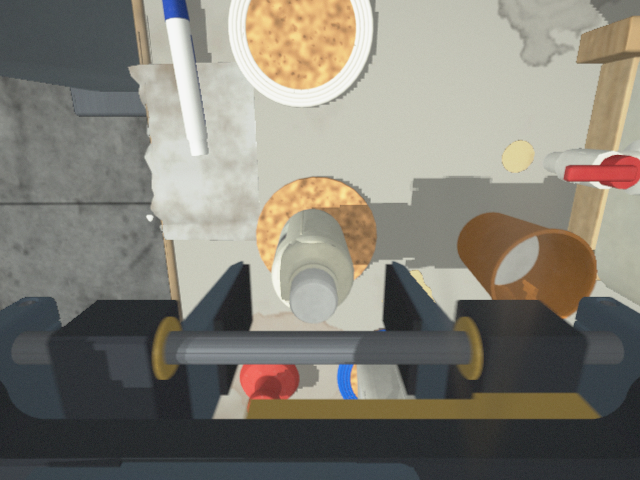

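Emit:
servo_tool([
  [[0,0,0,-0.015,-0.006,0.03,0.6],[0,0,0,-0.024,-0.006,0.048,0.5],[0,0,0,-0.024,-0.006,0.048,0.3],[0,0,0,-0.024,-0.006,0.048,0],[0,0,0,-0.024,-0.006,0.048,0],[0,0,0,-0.024,-0.006,0.048,0],[0,0,0,-0.024,-0.006,0.048,0],[0,0,0,-0.024,-0.006,0.048,0],[0,0,0,-0.024,-0.006,0.048,0],[0,0,0,-0.024,-0.006,0.048,0],[0,0,0,-0.024,-0.006,0.048,0]],
], grip_force=25)

```text
t: 39.43
ee_pos: [0.4594, -0.2941, 0.1085]
eef_rot: [0.002, 0.708, 0.706, -0.0]
wrist_force: [-0.3, 0.3, 2.5]
grip_width: 0.0244
```

Emit:
servo_tool([
  [[0,0,0,0,0,-0.05,0],[0,0,0,0,0,-0.15,0],[0,0,0,0,0,-0.28,0],[0,0,0,0,0,-0.36,0],[0,0,0,0,0,-0.4,0],[0,0,0,0,0,-0.4,0]],
])

```text
t: 39.93
ee_pos: [0.4601, -0.2943, 0.17]
eef_rot: [0.004, 0.708, 0.706, 0.0]
wrist_force: [0.9, -0.6, -2.1]
grip_width: 0.0248
```

Run:
```python
from det import *
rel((.448,-.1447,.12))
s=snapshot('wrist'); cv2.imwrite('pics/w27.png',s['pixels'][:,:,::-1]); print(matfit(s,'white',(.448,-.1447)))
```

```text
t 39.93 pos [ 0.4601 -0.2943  0.17  ] grip 0.0248 F [ 0.9 -0.6 -2.1]
rot frac [ 0.0028  0.0024 -0.0015] shift frac [ 0.9986 -0.0857  0.3276]
[ 1.489364e+02  4.550000e-01 -1.447000e-01]
```

View pics/w27.png

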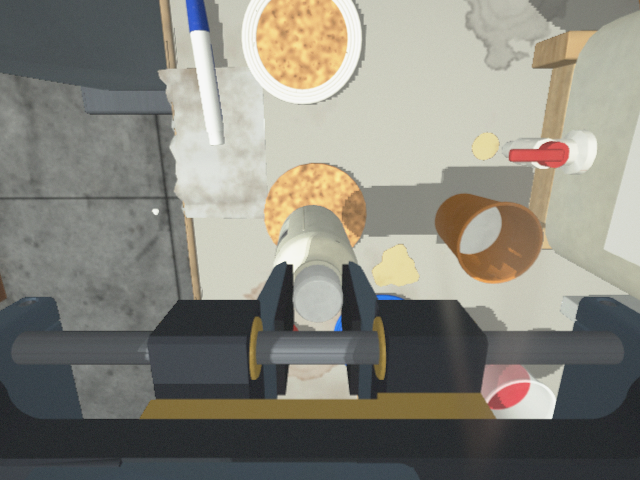

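Run:
```python
from det import *
s=snapshot('wrist')
print(back(s,(243,40),.006),back(s,(362,40),.006), back(s,(303,103),.006), proj(s,[.448,-.1447,.006]))
```

```text
[[ 0.3996698  -0.14347237  0.006     ]] [[ 0.49794187 -0.14378578  0.006     ]] [[ 0.44841732 -0.19252862  0.006     ]] [[301.58871465  41.44790979]]
```

Emit:
servo_tool([
  [[0,0,0,0.05,0,0,0],[0,0,0,0.15,-0.01,0,0],[0,0,0,0.28,-0.02,0,0],[0,0,0,0.43,-0.04,0,0],[0,0,0,0.58,-0.05,0,0],[0,0,0,0.73,-0.06,0,0],[0,0,0,0.86,-0.07,0,0],[0,0,0,0.95,-0.08,0,0],[0,0,0,1,-0.083,0.05,0],[0,0,0,1,-0.083,0.15,0],[0,0,0,1,-0.083,0.25,0],[0,0,0,1,-0.083,0.32,0],[0,0,0,1,-0.083,0.34,0],[0,0,0,1,-0.083,0.34,0]],
])

```text
t: 41.2
ee_pos: [0.446, -0.143, 0.1152]
eef_rot: [0.0, 0.708, 0.706, -0.001]
wrist_force: [-0.1, 0.4, -1.6]
grip_width: 0.0246
```

Run:
```python
from det import *
rel((.448,-.1447,.1085))
for n in ['scene','wrist']:
    s=snapshot(n); im=s['pixels'][:,:,::-1]; print(matfit(s,'white',(.448,-.1447)))
    cv2.imwrite(f'pics/{n}28.png',im if n=='wrist' else cv2.resize(im[60:320,140:420],None,fx=2,fy=2))
```

```text
t 41.2 pos [ 0.446  -0.143   0.1152] grip 0.0246 F [-0.1  0.4 -1.6]
rot frac [-0.0003  0.0008 -0.0014] shift frac [-0.011   0.0132  0.0444]
[76.4487  0.448  -0.1457]
[127.3019   0.45    -0.1427]
```

View pics/scene28.png

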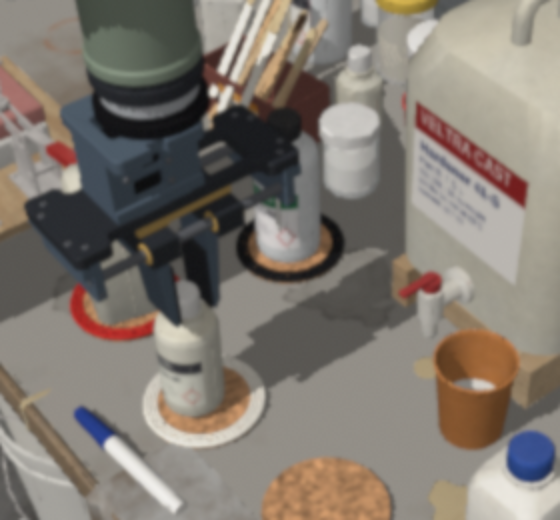

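View pics/wrist28.png

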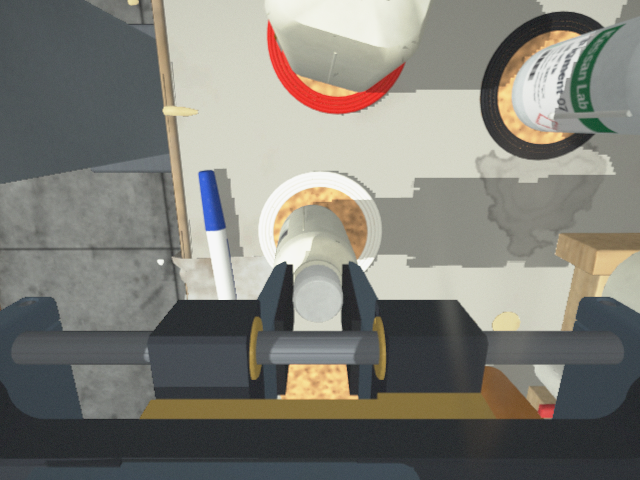

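Emit:
servo_tool([
  [[0,0,0,-0.008,0.016,0.015,0],[0,0,0,-0.008,0.016,0.03,0],[0,0,0,-0.008,0.016,0.043,0],[0,0,0,-0.008,0.016,0.047,0],[0,0,0,-0.008,0.016,0.047,0]],
])

```text
t: 41.72
ee_pos: [0.4495, -0.1448, 0.1094]
eef_rot: [0.002, 0.708, 0.706, -0.0]
wrist_force: [-0.4, 0.5, -1.0]
grip_width: 0.0245
```

Emit:
servo_tool([
  [[0,0,0,0,0,0,0.3],[0,0,0,0,0,0,0.5],[0,0,0,0,0,0,0.8],[0,0,0,0,0,0,1],[0,0,0,0,0,0,1],[0,0,0,0,0,-0.1,1],[0,0,0,0,0,-0.3,1],[0,0,0,0,0,-0.55,1],[0,0,0,0,0,-0.8,1],[0,0,0,0,0,-0.97,1],[0,0,0,0,0,-1,1],[0,0,0,-0.1,-0.15,-1,1],[0,0,0,-0.3,-0.3,-1,1],[0,0,0,-0.5,-0.45,-1,1],[0,0,0,-0.7,-0.5,-1,1],[0,0,0,-0.75,-0.5,-1,1],[0,0,0,-0.75,-0.5,-1,1]],
])

```text
t: 43.13
ee_pos: [0.3733, -0.2581, 0.2588]
eef_rot: [0.001, 0.709, 0.705, -0.0]
wrist_force: [0.3, 0.6, 0.3]
grip_width: 0.0913
```

Run:
```python
from det import *
rel((.448,-.1447,.1085))
S={n:snapshot(n) for n in ['scene','wrist','top']}
for k,p in {"red":(.462,-.002),"blue":(.527,-.4275),"black":(.616,-.037),"white":(.448,-.1447)}.items():
    for n in S: 
        pp=pinpoint(n,'bottle_'+k)
        print(k,n,'cap',capfit(S[n],k,p),'mat',matfit(S[n],k,p)[1:], 'net',[back(S[n],pp[0]['position'],.006)[0,:2].round(3),round(pp[0]['p'],2)] if pp else None)
for n in S: cv2.imwrite(f'pics/{n}30.png',S[n]['pixels'][:,:,::-1])
```

```text
t 43.13 pos [ 0.3733 -0.2581  0.2588] grip 0.0913 F [0.3 0.6 0.3]
rot frac [ 0.0008  0.0011 -0.0032] shift frac [0.7618 0.4917 1.0009]
red scene cap None mat [ 0.461 -0.005] net [array([ 0.462, -0.   ]), 0.71]
red wrist cap None mat [ 0.462 -0.003] net None
red top cap (array([ 0.46322155, -0.00079419]), np.int32(227), 316.1059946313035) mat [ 0.463 -0.001] net [array([ 0.46 , -0.005]), 0.69]
blue scene cap (array([ 0.52517499, -0.42895608]), np.int32(441), 592.4790479009971) mat [ 0.527  -0.4285] net [array([ 0.527, -0.428]), 0.68]
blue wrist cap None mat [ 0.527  -0.4255] net None
blue top cap (array([ 0.52593843, -0.42807555]), np.int32(199), 293.62288311636075) mat [ 0.528  -0.4265] net [array([ 0.526, -0.426]), 0.74]
black scene cap (array([ 0.61528035, -0.02694219]), np.int32(595), 307.01167563698255) mat [ 0.615 -0.04 ] net [array([ 0.615, -0.038]), 0.59]
black wrist cap None mat [ 0.615 -0.037] net None
black top cap (array([ 0.61850984, -0.03596083]), np.int32(197), 250.8956816853024) mat [ 0.616 -0.035] net [array([ 0.611, -0.028]), 0.81]
white scene cap (array([ 0.42696505, -0.16621104]), np.int32(346), 310.9686643052846) mat [ 0.447  -0.1457] net None
white wrist cap (array([ 0.43905294, -0.14262595]), np.int32(1819), 967.6576046159025) mat [ 0.449  -0.1447] net [array([ 0.446, -0.144]), 0.78]
white top cap (array([ 0.4493126 , -0.12753866]), np.int32(245), 165.66829826310277) mat [ 0.449  -0.1417] net [array([ 0.444, -0.145]), 0.68]
```

View pics/scene30.png

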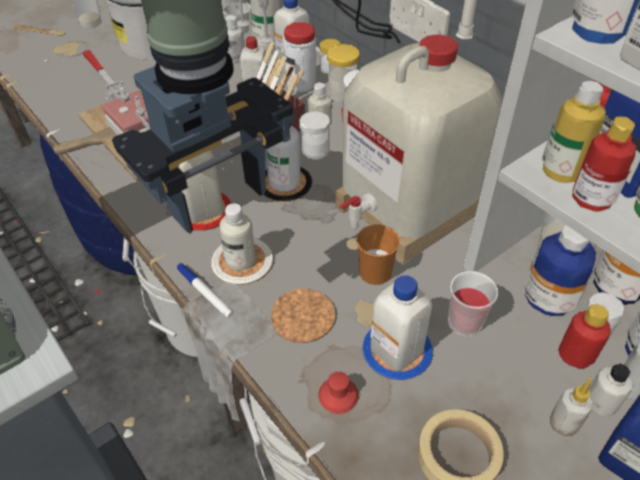

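View pics/top30.png

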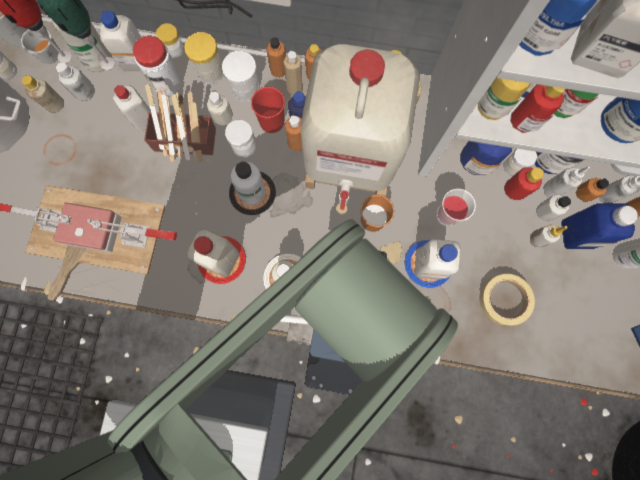

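View pics/wrist30.png

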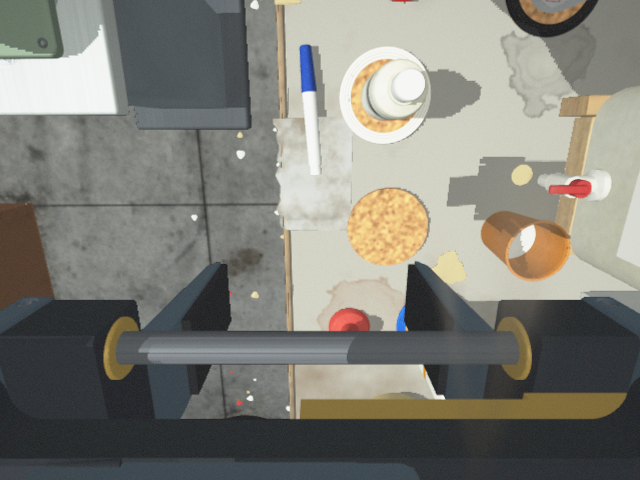

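Every bottle stands upright on its own mat, the plain mat is empty, the cup sits at (377,212) in the top view as at the start, and the gripper is clear. Handing in.

```bash
python3 -c "
from workcell import *
print(close_job())"
```

```text
the job is handed in; nothing more can be done
None
```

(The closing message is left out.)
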